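Scoop transfer balls from the tilt bin into the kit tub

TASK

First lift the yellow lid off the steel tub by its knob and set it down flat on the bench beside the tub. Then swing the blue tilt bin forward to its stop without slamming it, take the scoop by its handle, scoop at least three of the green balls out of the bin with it (do not touch them with the fingers) and tip them into the tub from just above its rim. Finish with the bin still open, the scoop back flat on the bench, no ball anywhere but in tub or bin, and the bracket, flange and clamp jig left alone.

Things in the scene. Friction and masses are not known exactly. Their poses are not given: they have to be found in the camera images.
- rack: white two-tier bin rack fixed to the bench, 98 mm wide, 120 deep, 269 high. Origin on the bench under the hinge line, mid-width; x points into the rack, away from its user, y to the user's left, z up. Lower tier: the tilt bin. Upper tier: a fixed blue front 30 mm behind the origin, 165 to 269 mm high, over the pull, so the hand must lean, wrist towards the user. Lower side walls 140 mm high
- bin (a joint): angle of the blue tilt bin: 0 closed (front upright), grows as its top swings towards the user, stop at 1.309 rad (75 degrees). It turns about the level line through bin_hinge parallel to the rack's y. A stiff hinge (0.35 N m friction) keeps it about where it is left. When open, the front wall is a 15 degree slope down to the hinge line, where the balls gather against the steep floor
- bin_hinge (a point): middle of the bin's hinge line, 35 mm above the bench; its frame turns with the bin: z runs up the inner face of the flat front wall (110 mm tall, 4 mm thick, from the hinge line), x is normal to that face, inwards. The floor, 90 mm long, runs inwards from the hinge line and rises 8 degrees when closed
- bin_grip (a point): centre of the bin's yellow pull: a barrel of 20 mm diameter, 26 mm long across (along y), on a 22 mm wide tongue standing up from the front wall; 145 mm from the hinge line; 35 mm clear above the wall's edge. Pinched across its ends it turns freely between the fingers
- bin_in (a point): middle of the bin's inside, turns with the bin; 35 mm in from the front wall and 40 mm up from the hinge line. The inside is 76 mm wide, no back wall; side walls 4 mm thick, their edge falls from the front wall's top to 36 mm above the floor's end
- scoop_grip (a point): point on the orange handle of the aluminium scoop, 31 mm from its top end, on its centre line. Handle 20 mm square, 80 long, leaning back 12 degrees from the blade's normal, away from the nose. Axes: x along the blade to the nose, y left, z normal to the blade. With the scoop flat on the bench the point is 63.8 mm up, and 49.4 mm behind the blade's centre. Scoop about 0.14 kg
- scoop_bowl (a point): point 14 mm above the underside of the scoop's blade, over the blade's centre; same axes. Blade 78 mm long, 66 mm wide, 2 mm thick, its nose 39 mm ahead of this point; side walls 2 mm thick and 24 mm high, ending 30 mm short of the nose, back wall 28 mm high
- lid_knob (a point): centre of the black knob (26 mm diameter, 22 mm high) of the yellow loose lid; lid 128 mm in diameter, 10 mm thick including the 106 mm spigot beneath it that sits 6 mm deep in the tub. The point is 31 mm above the lid's underside, z along the lid's axis. Lid mass about 0.16 kg
- tub_rim (a point): centre of the mouth of the round steel kit tub, 70 mm above the bench; the tub is 124 mm across outside, 116 mm inside, 70 mm high, floor 5 mm, fixed to the bench
- tub: the same tub, origin under its centre on the bench
- bracket: bystander: loose blue L-shaped end bracket, 50 x 60 mm, 55 mm high, origin under its middle
- flange: bystander: loose black bearing flange, 60 mm across, 24 mm high, origin under its middle
- clampjig: bystander: fixed jig, 110 x 260 mm, with a red-handled toggle clamp holding a steel roller of 50 mm diameter along y; 160 mm high, origin under its middle
- ball1: one of four alike green-coated steel balls (for a ball-transfer table) in the bin, 20 mm in diameter, about 20 g, origin at its centre
- ball2: one of four alike green-coated steel balls (for a ball-transfer table) in the bin, 20 mm in diameter, about 20 g, origin at its centre
- ball3: one of four alike green-coated steel balls (for a ball-transfer table) in the bin, 20 mm in diameter, about 20 g, origin at its centre
- ball4: one of four alike green-coated steel balls (for a ball-transfer table) in the bin, 20 mm in diameter, about 20 g, origin at its centre
Not all that is in view belongs to the job. What is meant by the part that bears scoop_grip is not purple or turquoise, and is the smaller of those in its own colour.

How it is judged:
By the outcome, as a careful person would: the job done as asked, in the order asked, and still so for the second after the job is handed in, with the robot touching nothing.
It also fails if it takes over 72 s, if anything falls off the work surface, if the arm or the gripper's body presses on something with over 40 N, if the wrist force passes 120 N, or if a joint passes its speed limit or range.

ROBOT

A 6-joint arm with a two-finger parallel gripper is mounted at the origin on the work surface. World frame = base frame: x ahead of the robot, y to its left, z up, the work surface at z = 0. Lengths are in m, angles in degrees, forces in N, time in s.
With the tool pointing down it reaches from about 0.325 to 1 m from the base axis. Payload 5.1 kg.
Tool frame: the origin (TCP) lies between the finger pads; the fingertips stand 19 mm ahead of it and the grasp point (between the pads) is the TCP; z points along the fingers, y is the line along which they close (so a half turn about z gives the same grasp; the last joint's range is limited). The gripper opens to 85 mm and grips with 20 to 120 N. Pads are 22 mm wide; open, the fingers measure 114 mm over their backs; the gripper's body (76 mm by 85 mm) begins 54 mm behind the grasp point. The pads swing forward as they close: fully open they stand 13 mm farther back than shut.
Start: joints at [62.074, 7.093, 94.555, -0, 78.352, -4.733], TCP at [0.256, 0.597, 0.223] pointing down, gripper open.
Joint ranges: [-149.61, 149.61], [-58.7, 133.49], [1.44, 155.28], [-77.14, 257.14], [18.33, 153.61], [-166.67, 166.67]. Speed limits (degrees/s): [147.25, 147.25, 180, 180, 180, 180].

INTERFACE

Orientations are given as a 3x3 rotation matrix whose columns are the frame's x, y, z axes.
In Python, from station import bot gives the robot as it stands.
- The arm moves only by the tool jog_arm, never from a script. Its argument "deltas" is a list of rows, each an object of numbers: "claw": the closure, from 0 (fully open) to 1 (shut); "dx", "dy", "dz": the shift along the tool's x, y, z in mm; "twist": the turn about the tool's z in degrees. In form: [{"claw": .., "dx": .., "dy": .., "dz": .., "twist": ..}, ...]. A call has exactly 5 rows; each row is the pose to reach, as a shift and turn from the pose commanded when the call began, along the tool's axes at that moment; what a row does not reach only later rows make up. A row lasts 1/8 s, in which the tool goes at most 62.5 mm and 10.7 degrees, less where a joint would pass 70% of its speed; a pose out of reach is approached as far as the arm can. A call with a gripper value outside its range is refused whole. The fingers move at their own pace and stop on an object; "newtons" is the grip in N (left out, the last holds). Time passes only in rows, so rows that repeat a pose let the fingers close, or fill a call up. It gives the time, the measured TCP pose, the force, the opening and the grip force at its end, in the units of the state.
- bot.get_obs(): the state, without advancing time (a new reading comes with each control period).
- bot.camera(name): name is "scene" or "side" or "wrist"; returns a dict with "frame" (480x640x3 uint8, blue, green, red), "fov_y" (degrees; the focal length in pixels is half the picture's height over the tangent of half this angle, whatever the lens; pixels are square), "cx", "cy" (the principal point, pixels), "rvec" (rotation vector, rad) and "tvec" (3), from world to camera coordinates, as OpenCV has them; the wrist camera has in their place "T_tool_cam" (4x4, takes a point from camera to tool coordinates, whose origin is the TCP and whose axes are the flange's). Camera axes: x right, y down, z forward; pixel columns grow to the right and rows downward; lengths in m; the calibration is good to about 2 mm. A picture is of the moment at which its call begins: read the wrist's pose just before it. There is no depth.
- bot.sign_off(): hands the job in; it is judged then, once.
The state is a dict: "clock": time; "q": joint angles; "joint_vel": joint speeds; "effort": joint torques, N m; "ee_pos": TCP position; "orientation": TCP orientation; "wrist_force": force on the tool from outside, world axes, zero at the start; "torque": the same for the moment, N m; "opening": finger opening in m; "finger_force": force on a finger pad.
Only numpy, scipy, OpenCV 4.12 (cv2) and the standard library are available. Lean on these libraries where they do the work, as an engineer would, in place of code of your own. Each camera call takes 0.05 s, during which the arm holds its last target. There are 200 camera calls.

## Working session

There is one attempt and no reset: what is moved stays moved. The work goes in short steps, Python scripts to look and compute and a tool call to move; the robot and the scene stay as the last step left them, time stands still between calls to the robot, and variables do not carry over. Pictures are saved under pics/ and viewed, at most 10 in all, crops included, and the job is handed in when it is done.

Besides the shell and the picture viewer there is one more tool, called after "Call:" as a command line: name --argument value ..., lists and objects as JSON in quotes. jog_arm: Moves the arm, as the interface text tells. Its arguments: {"type":"object","properties":{"deltas":{"type":"array"},"newtons":{"type":"number"}},"required":["deltas"]}

```bash
ls; mkdir -p pics; cat > h.py <<'E'
import numpy as np, cv2
from station import bot
def cam(n):
    o=bot.get_obs(); c=bot.camera(n); f=240/np.tan(np.radians(c['fov_y'])/2)
    K=np.array([[f,0,c['cx']],[0,f,c['cy']],[0,0,1.]])
    if 'rvec' in c:
        R=cv2.Rodrigues(np.array(c['rvec'],float))[0]; t=np.array(c['tvec'],float).ravel()
        Rw=R.T; C=-R.T@t
    else:
        T=np.array(c['T_tool_cam']); Ro=np.array(o['orientation']); Rw=Ro@T[:3,:3]; C=Ro@T[:3,3]+np.array(o['ee_pos'])
    return dict(img=np.ascontiguousarray(c['frame']),K=K,Rw=Rw,C=C)
def ray(c,u,v):
    d=c['Rw']@np.linalg.inv(c['K'])@np.array([u,v,1.]); return c['C'],d/np.linalg.norm(d)
def onz(c,u,v,z):
    C,d=ray(c,u,v); return C+d*(z-C[2])/d[2]
def proj(c,p):
    q=c['K']@(c['Rw'].T@(np.asarray(p,float)-c['C'])); return q[:2]/q[2]
def tri(l):
    A=np.zeros((3,3));b=np.zeros(3)
    for c,u,v in l:
        C,d=ray(c,u,v);M=np.eye(3)-np.outer(d,d);A+=M;b+=M@C
    return np.linalg.solve(A,b)
E
python3 - <<'E'
from h import *
o=bot.get_obs(); print({k:np.round(v,3).tolist() for k,v in o.items()})
for n in ['scene','side']:
    c=cam(n); cv2.imwrite(f'pics/{n}0.png',c['img']); print(n,c['C'].round(3),c['Rw'][:,2].round(2),c['K'][0,0])
print([m for m in dir(bot) if m[0]!='_'])
E
```

```text
pics
{'clock': 0.0, 'q': [62.073, 7.133, 94.635, -0.001, 78.354, -4.732], 'joint_vel': [-0.13, -0.012, -0.032, 0.035, -0.021, -0.05], 'effort': [-0.001, -42.361, -36.545, -0.0, 0.007, 0.0], 'ee_pos': [0.256, 0.597, 0.222], 'orientation': [[-0.919, 0.394, -0.001], [0.394, 0.919, -0.002], [0.0, -0.002, -1.0]], 'wrist_force': [-0.777, -0.232, 0.582], 'torque': [0.017, 0.016, 0.041], 'finger_force': 0.0, 'opening': 0.086}
scene [1.099 0.87  1.15 ] [-0.4  -0.56 -0.72] 480.13016809351944
side [ 0.375 -0.73   1.016] [ 0.12  0.67 -0.73] 467.7428786130191
['MotionError', 'camera', 'get_obs', 'sign_off']
```

View pics/scene0.png

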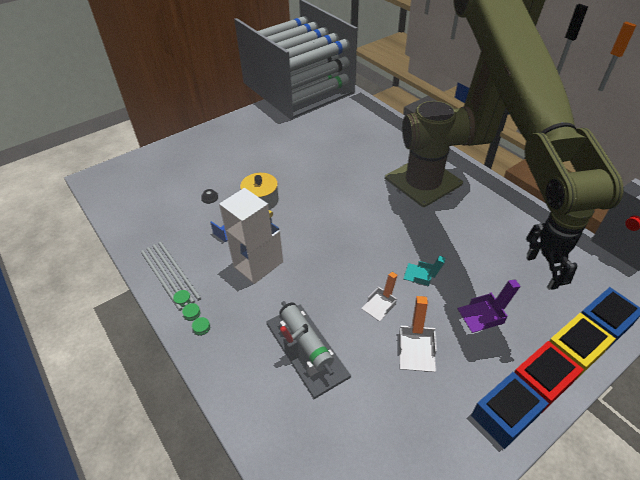

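View pics/side0.png

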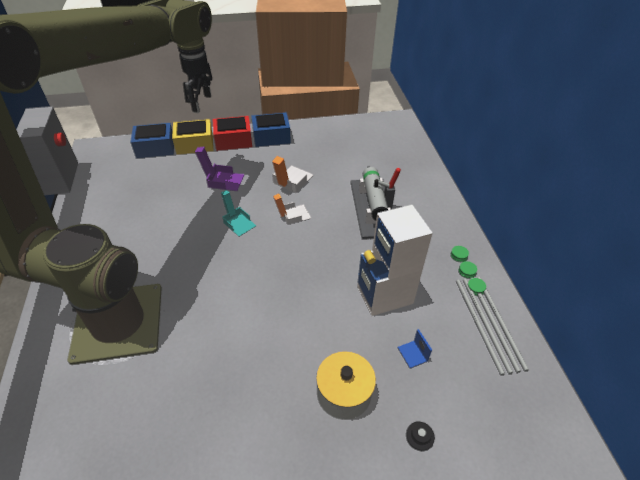

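```bash
cat > m1.py <<'E'
from h import *
S=cam('scene');D=cam('side')
def blobs(c,lo,hi,amin=25,show=True):
    m=cv2.inRange(cv2.cvtColor(c['img'],cv2.COLOR_BGR2HSV),lo,hi)
    n,l,s,ce=cv2.connectedComponentsWithStats(m)
    return [(ce[i].round(1).tolist(),s[i].tolist()) for i in range(1,n) if s[i][4]>=amin],l
for nm,lo,hi in [('yellow',(20,120,80),(32,255,255)),('orange',(5,130,80),(18,255,255)),('white',(0,0,170),(180,40,255)),('blue',(108,130,60),(125,255,200))]:
    for n,c in (('scene',S),('side',D)):
        print(nm,n,[b for b in blobs(c,lo,hi)[0] if b[1][4]<4000])
for n,c,(x0,y0,x1,y1) in (('scene',S,(180,150,430,340)),('side',D,(240,140,480,460))):
    im=c['img'][y0:y1,x0:x1]
    cv2.imwrite(f'pics/{n}1.png',cv2.resize(im,None,fx=3 if n=='scene' else 1.8,fy=3 if n=='scene' else 1.8,interpolation=cv2.INTER_CUBIC))
E
python3 m1.py
```

```text
yellow scene [([259.8, 184.0], [240, 173, 37, 24, 573]), ([583.3, 341.3], [551, 313, 65, 58, 859])]
yellow side [([192.1, 139.1], [172, 119, 41, 35, 810]), ([369.4, 256.4], [365, 250, 10, 13, 93]), ([345.6, 379.2], [317, 352, 58, 55, 2402])]
orange scene [([622.8, 38.8], [611, 22, 25, 35, 432]), ([389.8, 283.8], [383, 272, 14, 25, 180]), ([419.6, 314.0], [413, 296, 15, 37, 387])]
orange side [([280.4, 170.3], [273, 156, 15, 30, 279]), ([279.6, 203.8], [274, 194, 12, 22, 120])]
white scene [([276.2, 26.0], [258, 20, 38, 13, 82]), ([285.6, 31.7], [268, 25, 37, 14, 78]), ([295.6, 37.5], [277, 31, 38, 14, 84]), ([305.7, 43.6], [287, 37, 39, 14, 87]), ([312.0, 51.5], [290, 43, 46, 18, 124]), ([242.8, 203.7], [219, 188, 49, 33, 831]), ([179.8, 270.3], [160, 242, 39, 56, 86]), ([169.8, 267.7], [154, 245, 32, 45, 67]), ([163.0, 269.8], [148, 248, 30, 43, 64]), ([17.7, 257.4], [10, 250, 16, 15, 118]), ([156.8, 272.7], [142, 250, 31, 48, 66]), ([67.6, 266.5], [64, 264, 8, 7, 26]), ([375.1, 290.4], [368, 286, 16, 11, 28]), ([376.6, 306.9], [361, 294, 32, 27, 425]), ([295.1, 315.6], [286, 305, 1
[... 1171 characters left out ...]
, [98, 361, 10, 4, 30]), ([421.5, 431.9], [419, 429, 6, 7, 33])]
blue scene [([297.8, 21.3], [294, 18, 7, 8, 26]), ([307.5, 26.9], [304, 24, 7, 8, 25]), ([317.5, 32.5], [314, 29, 7, 9, 30]), ([327.8, 38.6], [324, 35, 7, 9, 30]), ([338.9, 44.9], [335, 41, 7, 10, 34]), ([461.3, 92.3], [455, 84, 14, 18, 136]), ([220.7, 228.9], [211, 222, 16, 18, 46]), ([611.7, 312.5], [583, 287, 57, 49, 500]), ([511.0, 406.0], [478, 372, 70, 66, 833])]
blue side [([270.3, 124.5], [252, 113, 38, 18, 210]), ([152.9, 134.5], [132, 123, 39, 19, 171]), ([383.0, 228.2], [379, 221, 9, 14, 38]), ([374.7, 275.9], [370, 271, 11, 9, 30]), ([424.1, 340.8], [417, 330, 15, 22, 57]), ([412.3, 353.8], [398, 341, 29, 27, 443])]
```

View pics/scene1.png

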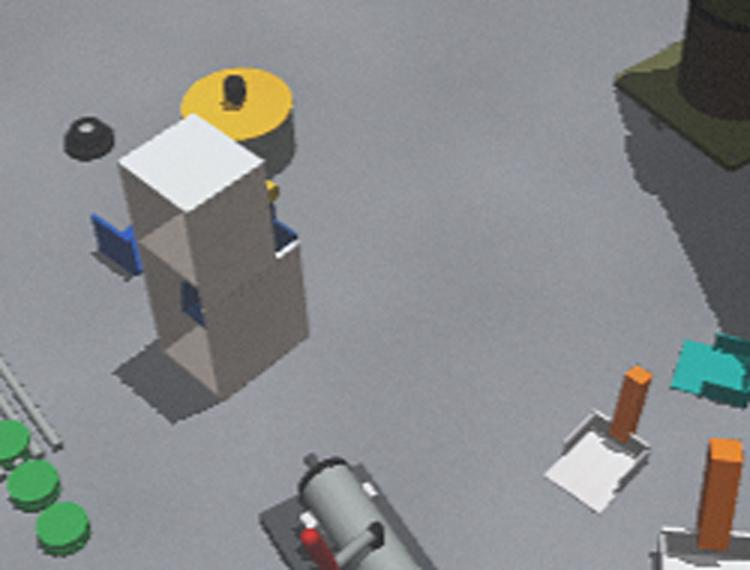

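```bash
cat > m2.py <<'E'
from m1 import *
print('-----')
def quad(c,lo,hi,near):
    bl,l=blobs(c,lo,hi); 
    b=min(bl,key=lambda b:np.hypot(b[0][0]-near[0],b[0][1]-near[1])); k=l[int(b[0][1]),int(b[0][0])]
    cs=max(cv2.findContours((l==k).astype(np.uint8),0,1)[0],key=cv2.contourArea)
    return cs
for n,c,nr in (('scene',S,(242,203)),('side',D,(404,222))):
    cs=quad(c,(0,0,170),(180,40,255),nr); p=cv2.approxPolyDP(cv2.convexHull(cs),4,True)[:,0]
    P=np.array([onz(c,*q,.269)[:2] for q in p]); print(n,'top',p.tolist(),P.round(4).tolist(),P.mean(0).round(4), [round(float(np.linalg.norm(P[i]-P[i-1])),4) for i in range(len(P))])
# knob, lid
for n,c,nr in (('scene',S,(260,184)),('side',D,(345,379))):
    cs=quad(c,(20,120,80),(32,255,255),nr); h=cv2.convexHull(cs)[:,0].astype(float)
    W=np.array([onz(c,*q,.074)[:2] for q in h]); (x,y),r=cv2.minEnclosingCircle(W.astype(np.float32)); print(n,'lid',round(x,4),round(y,4),round(r,4))
print('pull',onz(D,369.4,256.4,.18).round(4))
# scoop
for n,c,nr,no in (('scene',S,(376.6,307),(389.8,283.8)),('side',D,(298,212),(279.6,203.8))):
    cs=quad(c,(0,0,170),(180,40,255),nr); r=cv2.minAreaRect(np.array([onz(c,*q,.002)[:2]*1000 for q in cs[:,0]],np.float32)); print(n,'blade',np.round(r[0],1),np.round(r[1],1),round(r[2],1))
    p=cv2.approxPolyDP(cv2.convexHull(cs),2.,True)[:,0]; print([ (q.tolist(),(onz(c,*q,.002)[:2]*1000).round(0).tolist()) for q in p])
    cs=quad(c,(5,130,80),(18,255,255),no); r=cv2.minAreaRect(cs); print(' handle px',r)
    for z in (.05,.0638): print('  h',z,onz(c,*r[0],z).round(4))
print('tri handle',tri([(S,389.8,283.8),(D,279.6,203.8)]).round(4))
for nm,u,v,z in (('bracket',412,352,.01),('flange',421,435,.012)): print(nm,onz(D,u,v,z).round(3))
E
python3 m2.py | sed -n '/-----/,$p'
```

```text
-----
scene top [[245, 188], [267, 203], [242, 220], [219, 203]] [[0.6704, -0.0788], [0.6549, 0.0112], [0.7417, 0.0263], [0.7579, -0.0689]] [ 0.7062 -0.0276] [0.088, 0.0913, 0.0881, 0.0965]
side top [[412, 204], [432, 232], [396, 242], [378, 213]] [[0.7414, 0.0294], [0.7571, -0.0658], [0.6694, -0.0818], [0.6544, 0.0128]] [ 0.7056 -0.0264] [0.0886, 0.0965, 0.0891, 0.0959]
scene lid -0.1005 -0.9172 1.9812
side lid 0.7717 1.1796 1.8017
pull [ 0.6291 -0.039   0.18  ]
scene blade [503.5 315.6] [72.1 67.9] 12.4
[([376, 294], [478.0, 281.0]), ([392, 303], [463.0, 333.0]), ([380, 320], [529.0, 356.0]), ([361, 308], [545.0, 292.0])]
 handle px ((389.82110595703125, 284.0963134765625), (7.75839376449585, 24.999265670776367), 16.699243545532227)
  h 0.05 [0.4495 0.3034 0.05  ]
  h 0.0638 [0.4577 0.3105 0.0638]
side blade [502.9 319.3] [70.2 67.5] 10.9
[([310, 217], [541.0, 295.0]), ([288, 218], [474.0, 302.0]), ([286, 210], [472.0, 339.0]), ([303, 204], [529.0, 358.0])]
 handle px ((280.1810302734375, 204.42242431640625), (21.665565490722656, 6.302709579467773), 66.80140686035156)
  h 0.05 [0.4532 0.3155 0.05  ]
  h 0.0638 [0.4521 0.3005 0.0638]
tri handle [0.4525 0.3076 0.059 ]
bracket [ 0.707 -0.211  0.01 ]
flange [ 0.664 -0.403  0.012]
```

View pics/side1.png

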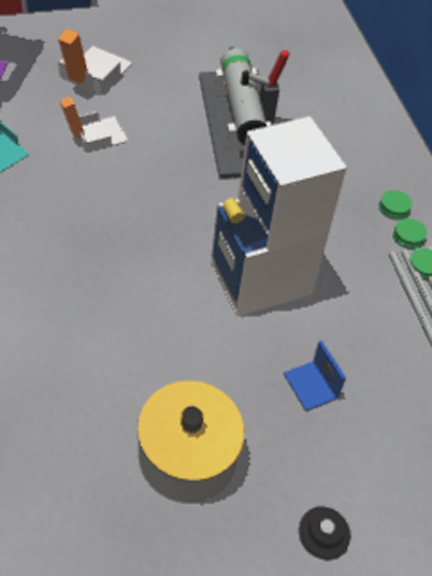

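The scene camera shows the rack near pixel (255,235), the lid knob at (258,180) and the small orange scoop at (390,290). The side view agrees: knob (347,373), pull (369,257), scoop (290,208). I'll move towards free space first to see how the arm behaves at the edge of its reach.

Call:
jog_arm --deltas '[{"claw": 0,"dx": 0,"dy": 0,"dz": -1000,"twist": 0},{"claw": 0,"dx": 0,"dy": 0,"dz": -1000,"twist": 0},{"claw": 0,"dx": 0,"dy": 0,"dz": -1000,"twist": 0},{"claw": 0,"dx": 0,"dy": 0,"dz": -1000,"twist": 0},{"claw": 0,"dx": 0,"dy": 0,"dz": -1000,"twist": 0}]'

```text
clock: 0.92
ee_pos: [0.2558, 0.5971, 0.5378]
orientation: [[-0.919, 0.394, 0.0], [0.394, 0.919, 0.0], [-0.0, 0.0, -1.0]]
wrist_force: [-0.4, 0.2, -0.1]
opening: 0.0853
finger_force: 0.0
```

```bash
cat > m3.py <<'E'
from h import *
D=cam('side');S=cam('scene')
for n,c,nr in (('scene',S,(260,184)),('side',D,(345,379))):
    m=cv2.inRange(cv2.cvtColor(c['img'],cv2.COLOR_BGR2HSV),(20,120,80),(32,255,255)); n_,l,s,ce=cv2.connectedComponentsWithStats(m)
    k=min(range(1,n_),key=lambda i:np.hypot(*(ce[i]-nr))+(1000 if s[i][4]<300 else 0))
    h=cv2.convexHull(max(cv2.findContours((l==k).astype(np.uint8),0,1)[0],key=cv2.contourArea))[:,0]
    W=np.array([onz(c,*map(float,q),.074)[:2] for q in h]); (x,y),r=cv2.minEnclosingCircle((W*1000).astype(np.float32)); print(n,'lid',x,y,r,W.min(0),W.max(0))
    mk=(c['img'].max(2)<60).astype(np.uint8); x0,y0,w,hh=s[k][:4]; mm=np.zeros_like(mk); mm[y0-12:y0+hh-6,x0:x0+w]=mk[y0-12:y0+hh-6,x0:x0+w]
    M=cv2.moments(mm,True); u,v=M['m10']/M['m00'],M['m01']/M['m00']; print('knob',u,v,M['m00'],onz(c,u,v,.095))
E
python3 m3.py; python3 -c "
from h import *
o=bot.get_obs();print(o['clock'],o['q'],o['ee_pos'],np.round(o['orientation'],3))"
```

```text
scene lid 528.0593872070312 -277.45159912109375 64.34041595458984 [ 0.46510189 -0.3405656 ] [ 0.58631814 -0.21449724]
knob 257.84615384615387 180.73076923076923 26.0 [ 0.53183954 -0.27173113  0.095     ]
side lid 524.9952392578125 -279.2380676269531 63.56267547607422 [ 0.46194592 -0.34253643] [ 0.58818519 -0.21594718]
knob 346.5813953488372 375.1860465116279 43.0 [ 0.52482692 -0.28417328  0.095     ]
1.025 [ 6.20724807e+01  6.25372548e+00  6.49969493e+01 -3.58370599e-04
  1.07856785e+02 -4.73057462e+00] [0.25608668 0.59754203 0.54625999] [[-0.919  0.394  0.007]
 [ 0.394  0.919  0.014]
 [-0.001  0.016 -1.   ]]
```

Call:
jog_arm --deltas '[{"claw": 0,"dx": 0,"dy": 0,"dz": -1000,"twist": 0},{"claw": 0,"dx": 0,"dy": 0,"dz": -1000,"twist": 0},{"claw": 0,"dx": 0,"dy": 0,"dz": -1000,"twist": 0},{"claw": 0,"dx": 0,"dy": 0,"dz": -1000,"twist": 0},{"claw": 0,"dx": 0,"dy": 0,"dz": -1000,"twist": 0}]'

```text
clock: 1.65
ee_pos: [0.2515, 0.5854, 0.7976]
orientation: [[-0.919, 0.394, 0.003], [0.394, 0.919, 0.009], [0.0, 0.009, -1.0]]
wrist_force: [-2.2, 6.5, 53.9]
opening: 0.0853
finger_force: 0.0
```

```bash
python3 -c "
from h import *
o=bot.get_obs();print(o['clock'],np.round(o['q'],2),o['ee_pos'],np.round(o['orientation'],3).tolist())"
```

```text
1.65 [ 6.1890e+01  3.3290e+01  1.4200e+00  1.2000e-01  1.4476e+02 -4.8100e+00] [0.25150783 0.58544052 0.79761227] [[-0.919, 0.394, 0.003], [0.394, 0.919, 0.009], [0.0, 0.009, -1.0]]
```

```bash
cat >> h.py <<'E'
def go(p,yaw=None):
    o=bot.get_obs(); R=np.array(o['orientation']); d=R.T@(np.array(p)-o['ee_pos'])*1000
    cur=np.degrees(np.arctan2(R[1,1],R[0,1])); tw=0 if yaw is None else -((yaw-cur+180)%360-180)
    print('to',p,'->',d.round(1),'twist',round(tw,1),'| now',np.round(o['ee_pos'],4),'yaw',round(cur,1),'tiltdeg',np.degrees(R[:2,2]).round(2),'t',round(o['clock'],2),'q',np.round(o['q'],1))
E
python3 -c "
from h import *
go([.527,-.278,.22],100)"
```

```text
to [0.527, -0.278, 0.22] -> [-593.6 -690.4  571. ] twist -33.2 | now [0.2515 0.5854 0.7976] yaw 66.8 tiltdeg [0.18 0.5 ] t 1.65 q [ 6.190e+01  3.330e+01  1.400e+00  1.000e-01  1.448e+02 -4.800e+00]
```

Call:
jog_arm --deltas '[{"claw": 0,"dx": -20,"dy": -23,"dz": 19,"twist": 0},{"claw": 0,"dx": -50,"dy": -58,"dz": 48,"twist": 0},{"claw": 0,"dx": -83,"dy": -97,"dz": 80,"twist": 0},{"claw": 0,"dx": -116,"dy": -135,"dz": 112,"twist": 0},{"claw": 0,"dx": -150,"dy": -174,"dz": 144,"twist": 0}]'

```text
clock: 2.28
ee_pos: [0.3168, 0.3781, 0.6596]
orientation: [[-0.919, 0.393, 0.006], [0.393, 0.919, 0.013], [-0.0, 0.014, -1.0]]
wrist_force: [0.9, -0.2, -0.3]
opening: 0.0856
finger_force: 0.0
```

Call:
jog_arm --deltas '[{"claw": 0,"dx": -33,"dy": -39,"dz": 32,"twist": 0},{"claw": 0,"dx": -66,"dy": -78,"dz": 64,"twist": 0},{"claw": 0,"dx": -100,"dy": -116,"dz": 96,"twist": 0},{"claw": 0,"dx": -133,"dy": -155,"dz": 128,"twist": 0},{"claw": 0,"dx": -166,"dy": -193,"dz": 160,"twist": 0}]'

```text
clock: 2.9
ee_pos: [0.3944, 0.1376, 0.4971]
orientation: [[-0.919, 0.394, 0.006], [0.394, 0.919, 0.013], [-0.0, 0.014, -1.0]]
wrist_force: [1.1, -0.6, 1.0]
opening: 0.0858
finger_force: 0.0
```

Call:
jog_arm --deltas '[{"claw": 0,"dx": -33,"dy": -39,"dz": 32,"twist": 0},{"claw": 0,"dx": -66,"dy": -78,"dz": 64,"twist": 0},{"claw": 0,"dx": -100,"dy": -116,"dz": 96,"twist": 0},{"claw": 0,"dx": -133,"dy": -155,"dz": 128,"twist": 0},{"claw": 0,"dx": -166,"dy": -193,"dz": 160,"twist": 0}]'

```text
clock: 3.52
ee_pos: [0.4718, -0.1032, 0.3345]
orientation: [[-0.919, 0.394, 0.006], [0.394, 0.919, 0.013], [-0.0, 0.014, -1.0]]
wrist_force: [1.1, 0.8, -0.0]
opening: 0.0851
finger_force: 0.0
```

Call:
jog_arm --deltas '[{"claw": 0,"dx": -33,"dy": -39,"dz": 32,"twist": -8},{"claw": 0,"dx": -66,"dy": -78,"dz": 64,"twist": -16},{"claw": 0,"dx": -90,"dy": -104,"dz": 85,"twist": -24},{"claw": 0,"dx": -103,"dy": -120,"dz": 98,"twist": -30},{"claw": 0,"dx": -111,"dy": -130,"dz": 107,"twist": -33}]'

```text
clock: 4.15
ee_pos: [0.5228, -0.2642, 0.2251]
orientation: [[-0.985, -0.171, 0.004], [-0.171, 0.985, 0.014], [-0.006, 0.013, -1.0]]
wrist_force: [-0.1, -0.1, -0.0]
opening: 0.0851
finger_force: 0.0
```

```bash
python3 -c "
from h import *
c=cam('wrist');cv2.imwrite('pics/w1.png',c['img'])
go([.527,-.278,.097],100)"
```

```text
to [0.527, -0.278, 0.097] -> [ -1.5 -15.5 126.8] twist -0.1 | now [ 0.5225 -0.2648  0.224 ] yaw 99.9 tiltdeg [0.13 0.8 ] t 4.2 q [ -32.5   -0.8  102.7    0.8   78.4 -132.5]
```

View pics/w1.png

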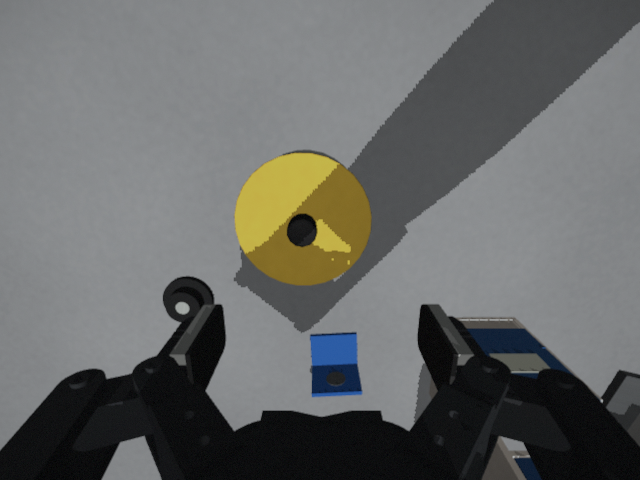

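The wrist view shows the lid centred at about (303,219) with its knob at (302,230), as measured. The small lean picked up at the reach limit has stayed in the commanded pose, so I can use reach limits to tilt the hand. Next I'll take the lid.

Call:
jog_arm --deltas '[{"claw": 0,"dx": -1.5,"dy": -15,"dz": 30,"twist": 0},{"claw": 0,"dx": -1.5,"dy": -15.5,"dz": 70,"twist": 0},{"claw": 0,"dx": -1.5,"dy": -15.5,"dz": 105,"twist": 0},{"claw": 0,"dx": -1.5,"dy": -15.5,"dz": 122,"twist": 0},{"claw": 0,"dx": -1.5,"dy": -15.5,"dz": 126,"twist": 0}]' --newtons 30

```text
clock: 4.82
ee_pos: [0.5277, -0.2762, 0.1001]
orientation: [[-0.985, -0.17, 0.004], [-0.17, 0.985, 0.014], [-0.006, 0.013, -1.0]]
wrist_force: [-0.5, 0.6, -0.1]
opening: 0.0853
finger_force: 0.0
```

Call:
jog_arm --deltas '[{"claw": 1,"dx": 0,"dy": 0,"dz": 0,"twist": 0},{"claw": 1,"dx": 0,"dy": 0,"dz": 0,"twist": 0},{"claw": 1,"dx": 0,"dy": 0,"dz": 0,"twist": 0},{"claw": 1,"dx": 0,"dy": 0,"dz": 0,"twist": 0},{"claw": 1,"dx": 0,"dy": 0,"dz": 0,"twist": 0}]'

```text
clock: 5.45
ee_pos: [0.5282, -0.2768, 0.1012]
orientation: [[-0.985, -0.17, 0.006], [-0.17, 0.985, 0.013], [-0.008, 0.012, -1.0]]
wrist_force: [-0.3, 0.5, 0.9]
opening: 0.0003
finger_force: 0.0
```

```bash
python3 -c "
from h import *
D=cam('side');S=cam('scene')
for p in [(.49,-.44,0),(.49,-.52,0)]: print(proj(D,p),proj(S,p))
go([.49,-.44,.14],100);go([.49,-.44,.035],100);o=bot.get_obs();print(o['opening'],o['finger_force'],o['wrist_force'])"
```

```text
[343.72485168 469.94523682] [246.61090581 172.82973892]
[352.49786166 513.79335652] [235.98441645 162.42738197]
to [0.49, -0.44, 0.14] -> [  65.1 -153.9  -41.3] twist -0.2 | now [ 0.5282 -0.2768  0.101 ] yaw 99.8 tiltdeg [0.32 0.74] t 5.55 q [ -33.2    6.5  107.5    0.9   66.1 -133.3]
to [0.49, -0.44, 0.035] -> [  65.9 -155.1   63.7] twist -0.2 | now [ 0.5282 -0.2768  0.101 ] yaw 99.8 tiltdeg [0.32 0.74] t 5.55 q [ -33.2    6.5  107.5    0.9   66.1 -133.3]
0.00011575928264796337 0.0 [-0.42810097 -0.93211671  0.82607518]
```

```bash
python3 -c "
from h import *
D=cam('side');W=cam('wrist')
a=cv2.resize(D['img'][300:460,270:430],(400,400),interpolation=2)
cv2.imwrite('pics/lid.png',np.hstack([a,cv2.resize(W['img'],(400,300))[:, :] if 0 else cv2.copyMakeBorder(cv2.resize(W['img'],(400,300)),0,100,0,0,0)]))"
```

```text
(no output)
```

View pics/lid.png

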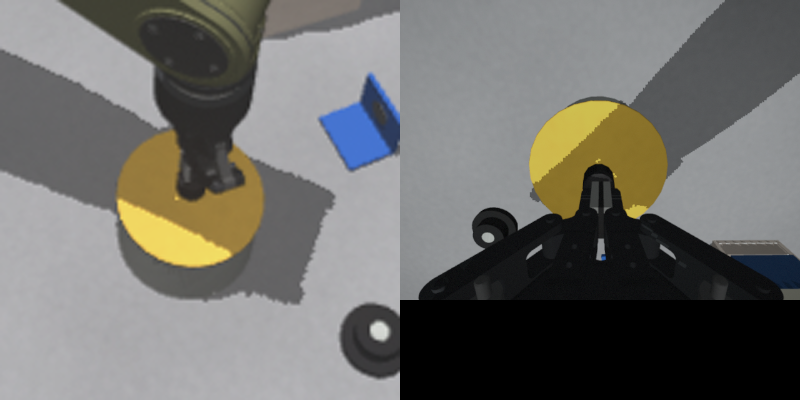

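```bash
python3 -c "
from h import *
W=cam('wrist');D=cam('side')
for c in (W,D):
    m=cv2.inRange(cv2.cvtColor(c['img'],cv2.COLOR_BGR2HSV),(20,120,60),(32,255,255)); n_,l,s,ce=cv2.connectedComponentsWithStats(m)
    k=1+np.argmax(s[1:,4]); h=cv2.convexHull(np.vstack(cv2.findContours((l==k).astype(np.uint8),0,1)[0]))[:,0]
    P=np.array([onz(c,*map(float,q),.074)[:2]*1000 for q in h]); print(cv2.minEnclosingCircle(P.astype(np.float32)),P.min(0),P.max(0))
print('knob wrist',onz(W,318,277,.106),'tcp in wrist',proj(W,bot.get_obs()['ee_pos']),'C',W['C'],'axis',W['Rw'][:,2])
print('tcp in side crop',(proj(D,bot.get_obs()['ee_pos'])-[270,300])*2.5, 'tip',(proj(D,np.array(bot.get_obs()['ee_pos'])-[0,0,.019])-[270,300])*2.5)
print('knob at est',(proj(D,[.526,-.279,.095])-[270,300])*2.5)
"
```

```text
((525.749755859375, -280.44610595703125), 63.14576721191406) [ 462.74245782 -343.08653024] [ 582.51175693 -217.58558205]
((524.8983764648438, -279.29302978515625), 63.46425247192383) [ 461.55489571 -342.53642555] [ 587.82713105 -215.94717822]
knob wrist [ 0.51379096 -0.28218132  0.106     ] tcp in wrist [323.84941999 300.50547727] C [ 0.44972932 -0.29340602  0.25011856] axis [ 0.30778469  0.06417241 -0.94928947]
tcp in side crop [193.7893341  176.07705018] tip [192.54131313 186.5990134 ]
knob at est [191.4956359  182.17504119]
```

```bash
python3 -c "
from h import *
D=cam('side');W=cam('wrist')
a=cv2.resize(D['img'][335:405,310:380],(400,400),interpolation=2)
b=cv2.resize(W['img'][220:340,260:380],(400,400),interpolation=2)
f=np.hstack([a,b]); f=np.clip(f.astype(float)*1.8+20,0,255).astype(np.uint8)
cv2.imwrite('pics/lid2.png',f)
e=np.array(bot.get_obs()['ee_pos'])
for z in (0,.05,.15,-.019): print(z,(proj(D,e+[0,0,z])-[310,335])*400/70,(proj(W,e+[0,0,z])-[260,220])*400/120)"
```

```text
0 [214.35219714 202.45255979] [212.79450585 268.22785009]
0.05 [222.25484182 135.81808884] [221.57225366 492.84022204]
0.15 [240.02626382 -14.02912706] [ 341.45921126 3560.60822919]
-0.019 [211.49990863 226.50282953] [210.64084772 213.11823991]
```

View pics/lid2.png

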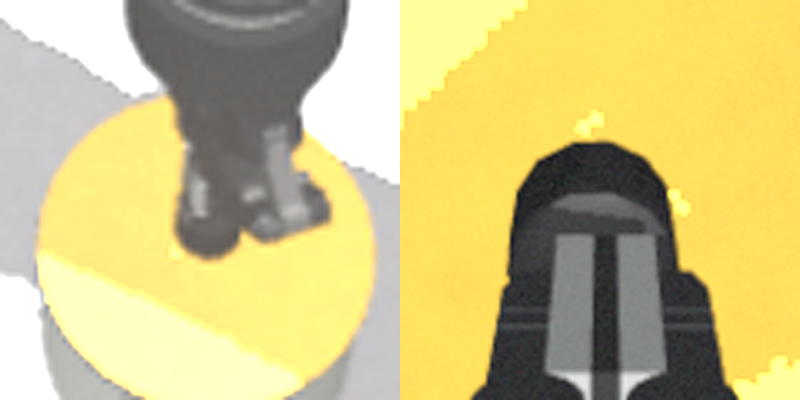

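The crop shows the closed fingertips at about (600,235) sitting over the knob's near edge, with the knob at (597,215). The hand is too high or slightly off, so I'll triangulate the knob properly.

```bash
python3 - <<'E'
from h import *
# w1 picture with the pose it was taken at
W=cam('wrist'); o=bot.get_obs(); R=np.array(o['orientation']); p=np.array(o['ee_pos'])
Rt=R.T@W['Rw']; t=R.T@(W['C']-p)
R1=np.array([[-0.985,-0.171,0.004],[-0.171,0.985,0.014],[-0.006,0.013,-1.0]]);p1=np.array([.5225,-.2648,.224])
im=cv2.imread('pics/w1.png'); A=dict(img=im,K=W['K'],Rw=R1@Rt,C=R1@t+p1)
def dark(im,b):
    m=np.zeros(im.shape[:2],np.uint8); x0,y0,x1,y1=b; m[y0:y1,x0:x1]=(im[y0:y1,x0:x1].max(2)<60); 
    n,l,s,ce=cv2.connectedComponentsWithStats(m); k=1+np.argmax(s[1:,4]); return ce[k],s[k]
S=cam('scene');D=cam('side')
s0=cv2.imread('pics/scene0.png');d0=cv2.imread('pics/side0.png')
a,b,c=dark(im,(240,160,365,280)),dark(s0,(245,170,275,195)),dark(d0,(325,360,370,390)); print(a,b,c)
X=tri([(A,*a[0]),(S,*b[0]),(D,*c[0])]);print('knob 3 views',X); print('w+side',tri([(A,*a[0]),(D,*c[0])]),'w+scene',tri([(A,*a[0]),(S,*b[0])]))
for n,q,v in (('w',A,a),('s',S,b),('d',D,c)): print(n,proj(q,X)-v[0])
# lid by yellow in w1
m=cv2.inRange(cv2.cvtColor(im,cv2.COLOR_BGR2HSV),(20,120,60),(32,255,255)); h=cv2.convexHull(np.vstack([q for q in cv2.findContours(m,0,1)[0] if cv2.contourArea(q)>200]))[:,0]
for z in (.06,.074,.09): print(z,cv2.minEnclosingCircle(np.array([onz(A,*map(float,q),z)[:2]*1000 for q in h],np.float32)))
dk=cv2.convexHull(np.vstack([q for q in cv2.findContours(((im.max(2)<60)&(cv2.blur(m,(31,31))>40)).astype(np.uint8)*255,0,1)[0]]))[:,0]
E
```

```text
(array([301.3994709 , 229.74603175]), array([287, 214,  29,  33, 756], dtype=int32)) (array([257.80769231, 180.92307692]), array([255, 178,   7,   7,  26], dtype=int32)) (array([346.44736842, 376.36842105]), array([342, 373,  10,   7,  38], dtype=int32))
knob 3 views [ 0.52718574 -0.28154732  0.08526292]
w+side [ 0.52706488 -0.2816639   0.08573711] w+scene [ 0.52811495 -0.28091565  0.08621496]
w [ 0.00602053 -1.8008114 ]
s [ 0.0035212  -0.01654954]
d [ 0.69774681 -0.34463977]
0.06 ((528.9788208007812, -281.15679931640625), 66.04285430908203)
0.074 ((525.1957397460938, -281.1797180175781), 63.091400146484375)
0.09 ((520.8720703125, -281.2058410644531), 59.718536376953125)
```

Call:
jog_arm --deltas '[{"claw": 0,"dx": 1,"dy": -4.7,"dz": 0,"twist": 0},{"claw": 0,"dx": 1,"dy": -4.7,"dz": 0,"twist": 0},{"claw": 0,"dx": 1,"dy": -4.7,"dz": 0,"twist": 0},{"claw": 0,"dx": 1,"dy": -4.7,"dz": 6,"twist": 0},{"claw": 0,"dx": 1,"dy": -4.7,"dz": 11.5,"twist": 0}]'

```text
clock: 6.62
ee_pos: [0.5279, -0.2813, 0.0889]
orientation: [[-0.985, -0.17, 0.005], [-0.17, 0.985, 0.013], [-0.007, 0.012, -1.0]]
wrist_force: [-0.1, 0.2, 0.5]
opening: 0.0852
finger_force: 0.0
```

Call:
jog_arm --deltas '[{"claw": 0.5,"dx": 0,"dy": 0,"dz": 0,"twist": 0},{"claw": 0.7,"dx": 0,"dy": 0,"dz": 0,"twist": 0},{"claw": 0.8,"dx": 0,"dy": 0,"dz": 0,"twist": 0},{"claw": 0.9,"dx": 0,"dy": 0,"dz": 0,"twist": 0},{"claw": 1,"dx": 0,"dy": 0,"dz": 0,"twist": 0}]'

```text
clock: 7.25
ee_pos: [0.5283, -0.2814, 0.0899]
orientation: [[-0.985, -0.17, 0.006], [-0.17, 0.985, 0.013], [-0.008, 0.012, -1.0]]
wrist_force: [-0.3, 1.6, 2.4]
opening: 0.0241
finger_force: 29.5
```

Call:
jog_arm --deltas '[{"claw": 1,"dx": 0,"dy": 0,"dz": -10,"twist": 0},{"claw": 1,"dx": 0,"dy": 0,"dz": -30,"twist": 0},{"claw": 1,"dx": 0,"dy": 0,"dz": -50,"twist": 0},{"claw": 1,"dx": 10,"dy": -23,"dz": -58,"twist": 0},{"claw": 1,"dx": 27,"dy": -63,"dz": -58,"twist": 0}]'

```text
clock: 7.88
ee_pos: [0.5132, -0.3495, 0.1499]
orientation: [[-0.985, -0.173, 0.009], [-0.173, 0.985, 0.01], [-0.011, 0.008, -1.0]]
wrist_force: [-0.3, -0.5, -2.0]
opening: 0.0242
finger_force: 29.7
```

Call:
jog_arm --deltas '[{"claw": 1,"dx": 18,"dy": -42,"dz": 0,"twist": 0},{"claw": 1,"dx": 32,"dy": -75,"dz": 10,"twist": 0},{"claw": 1,"dx": 37,"dy": -87,"dz": 40,"twist": 0},{"claw": 1,"dx": 37,"dy": -87,"dz": 80,"twist": 0},{"claw": 1,"dx": 37,"dy": -87,"dz": 105,"twist": 0}]'

```text
clock: 8.5
ee_pos: [0.4903, -0.4397, 0.0395]
orientation: [[-0.985, -0.17, 0.005], [-0.17, 0.985, 0.013], [-0.007, 0.012, -1.0]]
wrist_force: [0.0, -0.1, -1.6]
opening: 0.0238
finger_force: 29.7
```

Call:
jog_arm --deltas '[{"claw": 1,"dx": 0,"dy": 0,"dz": 8,"twist": 0},{"claw": 1,"dx": 0,"dy": 0,"dz": 12,"twist": 0},{"claw": 1,"dx": 0,"dy": 0,"dz": 15,"twist": 0},{"claw": 1,"dx": 0,"dy": 0,"dz": 17,"twist": 0},{"claw": 1,"dx": 0,"dy": 0,"dz": 17,"twist": 0}]'

```text
clock: 9.12
ee_pos: [0.4918, -0.4403, 0.0259]
orientation: [[-0.985, -0.17, 0.007], [-0.17, 0.985, 0.011], [-0.009, 0.009, -1.0]]
wrist_force: [-2.5, 0.3, 4.7]
opening: 0.0242
finger_force: 30.3
```

Call:
jog_arm --deltas '[{"claw": 0,"dx": 0,"dy": 0,"dz": 0,"twist": 0},{"claw": 0,"dx": 0,"dy": 0,"dz": 0,"twist": 0},{"claw": 0,"dx": 0,"dy": 0,"dz": -10,"twist": 0},{"claw": 0,"dx": 0,"dy": 0,"dz": -45,"twist": 0},{"claw": 0,"dx": 0,"dy": 0,"dz": -95,"twist": 0}]'

```text
clock: 9.75
ee_pos: [0.4895, -0.4396, 0.1177]
orientation: [[-0.985, -0.17, 0.003], [-0.17, 0.985, 0.016], [-0.006, 0.015, -1.0]]
wrist_force: [0.5, -0.1, 0.2]
opening: 0.0852
finger_force: 0.0
```

Call:
jog_arm --deltas '[{"claw": 0,"dx": -25,"dy": 20,"dz": -50,"twist": 0},{"claw": 0,"dx": -55,"dy": 50,"dz": -95,"twist": 0},{"claw": 0,"dx": -90,"dy": 80,"dz": -135,"twist": 0},{"claw": 0,"dx": -120,"dy": 115,"dz": -175,"twist": 0},{"claw": 0,"dx": -150,"dy": 150,"dz": -215,"twist": 0}]'

```text
clock: 10.38
ee_pos: [0.6119, -0.2686, 0.3383]
orientation: [[-0.985, -0.17, 0.006], [-0.17, 0.985, 0.012], [-0.008, 0.011, -1.0]]
wrist_force: [0.4, 0.1, -0.1]
opening: 0.0855
finger_force: 0.0
```

Call:
jog_arm --deltas '[{"claw": 0,"dx": -35,"dy": 45,"dz": -20,"twist": 0},{"claw": 0,"dx": -72,"dy": 90,"dz": -40,"twist": 0},{"claw": 0,"dx": -110,"dy": 135,"dz": -60,"twist": 0},{"claw": 0,"dx": -145,"dy": 180,"dz": -70,"twist": 0},{"claw": 0,"dx": -180,"dy": 225,"dz": -80,"twist": 0}]'

```text
clock: 11.0
ee_pos: [0.7506, -0.0169, 0.4216]
orientation: [[-0.985, -0.17, 0.007], [-0.17, 0.985, 0.013], [-0.009, 0.011, -1.0]]
wrist_force: [0.6, 0.5, -1.0]
opening: 0.0854
finger_force: 0.0
```

Call:
jog_arm --deltas '[{"claw": 0,"dx": -35,"dy": 45,"dz": 0,"twist": 0},{"claw": 0,"dx": -75,"dy": 85,"dz": 0,"twist": 0},{"claw": 0,"dx": -115,"dy": 120,"dz": 0,"twist": 0},{"claw": 0,"dx": -135,"dy": 135,"dz": 0,"twist": 0},{"claw": 0,"dx": -140,"dy": 140,"dz": 0,"twist": 0}]'

```text
clock: 11.62
ee_pos: [0.8646, 0.1447, 0.4215]
orientation: [[-0.985, -0.172, 0.004], [-0.172, 0.985, 0.013], [-0.006, 0.012, -1.0]]
wrist_force: [-0.9, -1.2, -0.5]
opening: 0.0853
finger_force: 0.0
```

```bash
python3 -c "
from h import *
go([.95,.16,.42],100)"; python3 m3.py
```

```text
to [0.95, 0.16, 0.42] -> [-86.7   0.4   2. ] twist -0.1 | now [0.8646 0.1447 0.4215] yaw 99.9 tiltdeg [0.23 0.73] t 11.62 q [  5.8  36.7  38.2   0.7 104.8 -93.9]
scene lid 526.6087646484375 -366.37872314453125 60.369564056396484 [ 0.46803116 -0.42597231] [ 0.58696018 -0.32352743]
knob 245.17241379310346 167.6206896551724 29.0 [ 0.52958571 -0.35967518  0.095     ]
side lid 482.1743469238281 -458.91217041015625 59.38116455078125 [ 0.42302567 -0.48614937] [ 0.54112536 -0.39956955]
knob 344.1904761904762 469.85714285714283 21.0 [ 0.48013052 -0.46709966  0.095     ]
```

Call:
jog_arm --deltas '[{"claw": 0,"dx": -35,"dy": 10,"dz": 0,"twist": 0},{"claw": 0,"dx": -70,"dy": 20,"dz": 0,"twist": 0},{"claw": 0,"dx": -100,"dy": 30,"dz": 0,"twist": 0},{"claw": 0,"dx": -130,"dy": 40,"dz": 0,"twist": 0},{"claw": 0,"dx": -160,"dy": 50,"dz": 0,"twist": 0}]'

```text
clock: 12.35
ee_pos: [0.9556, 0.2057, 0.3992]
orientation: [[-0.984, -0.169, 0.047], [-0.169, 0.985, 0.022], [-0.05, 0.013, -0.999]]
wrist_force: [-0.7, -0.1, 1.4]
opening: 0.0855
finger_force: 0.0
```

```bash
python3 -c "
from h import *
go([.95,.16,.42],100)"
```

```text
to [0.95, 0.16, 0.42] -> [ 12.2 -43.8 -22. ] twist -0.2 | now [0.9556 0.2057 0.3992] yaw 99.8 tiltdeg [2.68 1.23] t 12.35 q [  8.8  61.3   1.5   0.9 114.3 -90.6]
```

Call:
jog_arm --deltas '[{"claw": 0,"dx": -300,"dy": 0,"dz": -165,"twist": 0},{"claw": 0,"dx": -300,"dy": 0,"dz": -165,"twist": 0},{"claw": 0,"dx": -300,"dy": 0,"dz": -165,"twist": 0},{"claw": 0,"dx": -300,"dy": 0,"dz": -165,"twist": 0},{"claw": 0,"dx": -300,"dy": 0,"dz": -165,"twist": 0}]'

```text
clock: 12.98
ee_pos: [0.9588, 0.1991, 0.4196]
orientation: [[-0.982, -0.17, 0.086], [-0.168, 0.985, 0.03], [-0.09, 0.015, -0.996]]
wrist_force: [-0.2, 0.0, -0.1]
opening: 0.0853
finger_force: 0.0
```

```bash
python3 -c "
from h import *
go([.95,.16,.42],100)"
```

```text
to [0.95, 0.16, 0.42] -> [ 15.2 -37.   -2.3] twist -0.2 | now [0.9588 0.1991 0.4196] yaw 99.8 tiltdeg [4.91 1.71] t 12.97 q [  8.3  60.2   1.4   1.1 113.2 -91. ]
```

Call:
jog_arm --deltas '[{"claw": 0,"dx": -300,"dy": 0,"dz": 27,"twist": 0},{"claw": 0,"dx": -300,"dy": 0,"dz": 27,"twist": 0},{"claw": 0,"dx": -300,"dy": 0,"dz": 27,"twist": 0},{"claw": 0,"dx": -300,"dy": 0,"dz": 27,"twist": 0},{"claw": 0,"dx": -300,"dy": 0,"dz": 27,"twist": 0}]'

```text
clock: 13.6
ee_pos: [1.0056, 0.2031, 0.3439]
orientation: [[-0.977, -0.171, 0.127], [-0.167, 0.985, 0.038], [-0.131, 0.016, -0.991]]
wrist_force: [-0.0, 0.1, 0.1]
opening: 0.0856
finger_force: 0.0
```

```bash
python3 -c "
from h import *
go([.95,.16,.42],100)"
```

```text
to [0.95, 0.16, 0.42] -> [ 51.6 -31.8 -84.1] twist -0.2 | now [1.0056 0.2031 0.3439] yaw 99.8 tiltdeg [7.25 2.19] t 13.6 q [  8.1  64.7   1.5   1.2 106.3 -91.2]
```

Call:
jog_arm --deltas '[{"claw": 0,"dx": -300,"dy": 0,"dz": -60,"twist": 0},{"claw": 0,"dx": -300,"dy": 0,"dz": -60,"twist": 0},{"claw": 0,"dx": -300,"dy": 0,"dz": -60,"twist": 0},{"claw": 0,"dx": -300,"dy": 0,"dz": -60,"twist": 0},{"claw": 0,"dx": -300,"dy": 0,"dz": -60,"twist": 0}]'

```text
clock: 14.22
ee_pos: [1.0218, 0.201, 0.3384]
orientation: [[-0.971, -0.171, 0.17], [-0.165, 0.985, 0.047], [-0.175, 0.017, -0.984]]
wrist_force: [-0.4, -0.1, 0.4]
opening: 0.0854
finger_force: 0.0
```

Call:
jog_arm --deltas '[{"claw": 0,"dx": -300,"dy": 0,"dz": -40,"twist": 0},{"claw": 0,"dx": -300,"dy": 0,"dz": -40,"twist": 0},{"claw": 0,"dx": -300,"dy": 0,"dz": -40,"twist": 0},{"claw": 0,"dx": -300,"dy": 0,"dz": -40,"twist": 0},{"claw": 0,"dx": -300,"dy": 0,"dz": -40,"twist": 0}]'

```text
clock: 14.85
ee_pos: [1.039, 0.2, 0.3299]
orientation: [[-0.962, -0.171, 0.213], [-0.163, 0.985, 0.055], [-0.219, 0.018, -0.976]]
wrist_force: [-0.2, -0.1, 0.6]
opening: 0.0854
finger_force: 0.0
```

```bash
python3 -c "
from h import *
go([.95,.16,.42],100)"
```

```text
to [0.95, 0.16, 0.42] -> [  72.4  -22.5 -109. ] twist -0.2 | now [1.039  0.2    0.3299] yaw 99.8 tiltdeg [12.19  3.15] t 14.85 q [  7.6  65.8   1.5   1.5 100.1 -91.7]
```

Call:
jog_arm --deltas '[{"claw": 0,"dx": -300,"dy": -5,"dz": -25,"twist": 0},{"claw": 0,"dx": -300,"dy": -5,"dz": -25,"twist": 0},{"claw": 0,"dx": -300,"dy": -5,"dz": -25,"twist": 0},{"claw": 0,"dx": -300,"dy": -5,"dz": -25,"twist": 0},{"claw": 0,"dx": -300,"dy": -5,"dz": -25,"twist": 0}]'

```text
clock: 15.48
ee_pos: [1.0562, 0.1965, 0.323]
orientation: [[-0.951, -0.171, 0.256], [-0.16, 0.985, 0.063], [-0.263, 0.019, -0.965]]
wrist_force: [0.3, 0.6, -0.4]
opening: 0.0856
finger_force: 0.0
```

Call:
jog_arm --deltas '[{"claw": 0,"dx": -300,"dy": -5,"dz": -10,"twist": 0},{"claw": 0,"dx": -300,"dy": -5,"dz": -10,"twist": 0},{"claw": 0,"dx": -300,"dy": -5,"dz": -10,"twist": 0},{"claw": 0,"dx": -300,"dy": -5,"dz": -10,"twist": 0},{"claw": 0,"dx": -300,"dy": -5,"dz": -10,"twist": 0}]'

```text
clock: 16.1
ee_pos: [1.0727, 0.194, 0.3173]
orientation: [[-0.939, -0.171, 0.299], [-0.157, 0.985, 0.07], [-0.307, 0.019, -0.952]]
wrist_force: [0.4, 0.3, 0.1]
opening: 0.0854
finger_force: 0.0
```

Call:
jog_arm --deltas '[{"claw": 0,"dx": -300,"dy": -5,"dz": 0,"twist": 0},{"claw": 0,"dx": -300,"dy": -5,"dz": 0,"twist": 0},{"claw": 0,"dx": -300,"dy": -5,"dz": 0,"twist": 0},{"claw": 0,"dx": -300,"dy": -5,"dz": 0,"twist": 0},{"claw": 0,"dx": -300,"dy": -5,"dz": 0,"twist": 0}]'

```text
clock: 16.73
ee_pos: [1.0877, 0.192, 0.3153]
orientation: [[-0.924, -0.171, 0.341], [-0.154, 0.985, 0.078], [-0.349, 0.019, -0.937]]
wrist_force: [-0.2, 0.7, 0.1]
opening: 0.0854
finger_force: 0.0
```

Call:
jog_arm --deltas '[{"claw": 0,"dx": -300,"dy": -5,"dz": 15,"twist": 0},{"claw": 0,"dx": -300,"dy": -5,"dz": 15,"twist": 0},{"claw": 0,"dx": -300,"dy": -5,"dz": 15,"twist": 0},{"claw": 0,"dx": -300,"dy": -5,"dz": 15,"twist": 0},{"claw": 0,"dx": -300,"dy": -5,"dz": 15,"twist": 0}]'

```text
clock: 17.35
ee_pos: [1.1022, 0.1908, 0.3138]
orientation: [[-0.908, -0.171, 0.383], [-0.15, 0.985, 0.085], [-0.392, 0.019, -0.92]]
wrist_force: [0.6, 0.2, -0.1]
opening: 0.0854
finger_force: 0.0
```

```bash
cat >> h.py <<'E'
Xr=np.array([np.cos(np.radians(10)),np.sin(np.radians(10)),0]); O=np.array([.6327,-.0392,0])
def rk(x,y,z): return O+Xr*x+np.array([-Xr[1],Xr[0],0])*y+[0,0,z]
E
python3 -c "
from h import *
go(rk(-60,0,0)*0+[.6,.1,.42],100); print(bot.get_obs()['orientation'])
D=cam('side');S=cam('scene')
for c,b in ((D,(350,235,400,290)),):
    m=cv2.inRange(cv2.cvtColor(c['img'],cv2.COLOR_BGR2HSV),(20,120,60),(32,255,255)); n,l,s,ce=cv2.connectedComponentsWithStats(m)
    for i in range(1,n):
        if s[i][4]>30: print(ce[i],s[i],onz(c,*ce[i],.18))
print(proj(D,rk(-.002,0,.18)),rk(-.002,0,.18))
"
```

```text
to [0.6  0.1  0.42] -> [ 428.    -1.3 -297.6] twist -0.1 | now [1.1022 0.1908 0.3138] yaw 99.9 tiltdeg [21.93  4.85] t 17.35 q [  6.5  67.6   1.5   2.4  87.9 -92.8]
[[-0.9077998  -0.17133697  0.38280956]
 [-0.15018968  0.98502132  0.08471158]
 [-0.39158981  0.01940711 -0.91993521]]
[174.70238095 129.5       ] [172 122  10  17  84] [0.16002884 0.56845814 0.18      ]
[369.33673469 256.35714286] [365 250  10  14  98] [ 0.62900503 -0.03881076  0.18      ]
[343.41170825 460.53790787] [ 313  437   63   43 2084] [ 0.47225839 -0.47664382  0.18      ]
[370.12253237 256.49866063] [ 0.63073038 -0.0395473   0.18      ]
```

Call:
jog_arm --deltas '[{"claw": 0,"dx": 20,"dy": 0,"dz": -14,"twist": 0},{"claw": 0,"dx": 60,"dy": 0,"dz": -42,"twist": 0},{"claw": 0,"dx": 108,"dy": 0,"dz": -75,"twist": 0},{"claw": 0,"dx": 158,"dy": 0,"dz": -110,"twist": 0},{"claw": 0,"dx": 208,"dy": 0,"dz": -145,"twist": 0}]'

```text
clock: 18.08
ee_pos: [0.8586, 0.1475, 0.3662]
orientation: [[-0.907, -0.171, 0.384], [-0.15, 0.985, 0.085], [-0.393, 0.019, -0.919]]
wrist_force: [0.2, 0.2, 0.8]
opening: 0.0856
finger_force: 0.0
```

Call:
jog_arm --deltas '[{"claw": 0,"dx": 50,"dy": 0,"dz": -35,"twist": 0},{"claw": 0,"dx": 100,"dy": 0,"dz": -70,"twist": 0},{"claw": 0,"dx": 150,"dy": 0,"dz": -105,"twist": 0},{"claw": 0,"dx": 195,"dy": -5,"dz": -135,"twist": 0},{"claw": 0,"dx": 220,"dy": -25,"dz": -152,"twist": 0}]'

```text
clock: 18.7
ee_pos: [0.6052, 0.0776, 0.4206]
orientation: [[-0.906, -0.173, 0.386], [-0.152, 0.985, 0.085], [-0.395, 0.019, -0.918]]
wrist_force: [0.1, -0.2, -1.1]
opening: 0.085
finger_force: 0.0
```

Call:
jog_arm --deltas '[{"claw": 0,"dx": 25,"dy": -35,"dz": 15,"twist": 0},{"claw": 0,"dx": 50,"dy": -70,"dz": 45,"twist": 0},{"claw": 0,"dx": 70,"dy": -100,"dz": 80,"twist": 0},{"claw": 0,"dx": 82,"dy": -117,"dz": 107,"twist": 0},{"claw": 0,"dx": 87,"dy": -122,"dz": 118,"twist": 0}]'

```text
clock: 19.32
ee_pos: [0.5936, -0.0467, 0.2711]
orientation: [[-0.909, -0.17, 0.381], [-0.149, 0.985, 0.085], [-0.389, 0.021, -0.921]]
wrist_force: [0.8, 0.5, 0.6]
opening: 0.0854
finger_force: 0.0
```

```bash
python3 -c "
from h import *
W=cam('wrist');go([.6295,-.0392,.181],100)
m=cv2.inRange(cv2.cvtColor(W['img'],cv2.COLOR_BGR2HSV),(20,120,60),(32,255,255)); n,l,s,ce=cv2.connectedComponentsWithStats(m)
for i in range(1,n):
    if s[i][4]>30: print(ce[i],s[i],onz(W,*ce[i],.18))
cv2.imwrite('pics/w2.png',W['img'])
"
```

```text
to [0.6295, -0.0392, 0.181] -> [ 0.9 -0.8 96.6] twist -0.2 | now [ 0.5935 -0.0465  0.2703] yaw 99.8 tiltdeg [21.76  4.87] t 19.38 q [ -14.5  -14.4  112.7   11.6   61.7 -117.8]
[318.91004673 238.28504673] [302 226  35  26 856] [ 0.62918831 -0.04178988  0.18      ]
```

View pics/w2.png

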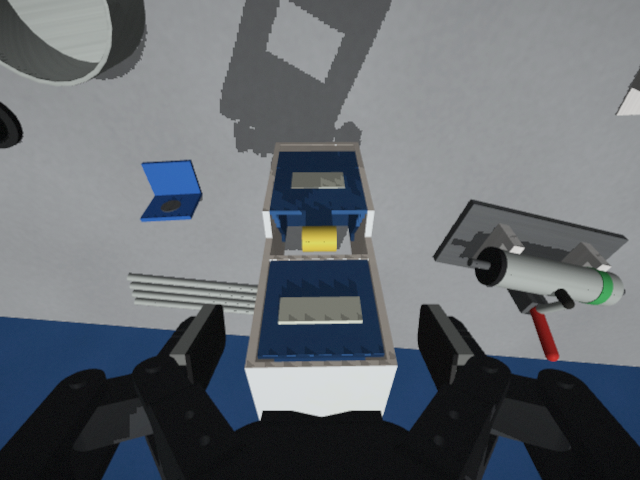

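The wrist view shows the yellow pull at (319,238), midway between the open fingers, with the upper front behind it. Its position agrees with the earlier fix.

Call:
jog_arm --deltas '[{"claw": 0,"dx": 1,"dy": -1,"dz": 30,"twist": 0},{"claw": 0,"dx": 1,"dy": -1.5,"dz": 60,"twist": 0},{"claw": 0,"dx": 1,"dy": -1.5,"dz": 82,"twist": 0},{"claw": 0,"dx": 1,"dy": -1.5,"dz": 92,"twist": 0},{"claw": 0.3,"dx": 1,"dy": -1.5,"dz": 94,"twist": 0}]' --newtons 30

```text
clock: 20.0
ee_pos: [0.6304, -0.0392, 0.1872]
orientation: [[-0.907, -0.172, 0.384], [-0.151, 0.985, 0.085], [-0.393, 0.019, -0.92]]
wrist_force: [-0.3, 0.1, -0.4]
opening: 0.0697
finger_force: 0.0
```

Call:
jog_arm --deltas '[{"claw": 0.6,"dx": 0,"dy": 0,"dz": 0,"twist": 0},{"claw": 0.8,"dx": 0,"dy": 0,"dz": 0,"twist": 0},{"claw": 1,"dx": 0,"dy": 0,"dz": 0,"twist": 0},{"claw": 1,"dx": 0,"dy": 0,"dz": 0,"twist": 0},{"claw": 1,"dx": 0,"dy": 0,"dz": 0,"twist": 0}]'

```text
clock: 20.62
ee_pos: [0.6299, -0.0397, 0.1864]
orientation: [[-0.908, -0.171, 0.383], [-0.15, 0.985, 0.085], [-0.392, 0.019, -0.92]]
wrist_force: [-0.6, -0.2, -0.4]
opening: 0.0001
finger_force: 0.0
```

```bash
python3 -c "
from h import *
o=bot.get_obs();R=np.array(o['orientation']);p=np.array(o['ee_pos']);print(p,o['opening'],o['finger_force'],o['wrist_force'])
# arc about hinge with current grip as start
h=rk(0,0,.035); r=p-h; r0=[r@Xr,r[2]]; a0=np.arctan2(-r0[0],r0[1]); L=np.hypot(*r0); print('a0',np.degrees(a0),'L',L)
prev=p
for k in range(1,21):
    a=a0+(np.radians(75)-0)*(0.5-0.5*np.cos(np.pi*k/20)); q=p+Xr*(-L*np.sin(a)-r0[0])+np.array([0,0,L*np.cos(a)-r0[1]])
    d=R.T@(q-prev)*1000; print(k,round(np.degrees(a),1),d.round(1))
    if k%5==0: prev=q; print('--')
"
```

```text
[ 0.62986682 -0.03972147  0.18643046] 0.00013421935676576543 0.0 [-0.60059872 -0.23373969 -0.42758171]
a0 1.0898173379913092 L 0.15145785580599766
1 1.6 [ 1.1 -0.  -0.5]
2 2.9 [ 4.5 -0.  -1.7]
3 5.2 [10.2 -0.  -3.7]
4 8.3 [18.  -0.1 -6. ]
5 12.1 [27.8 -0.1 -8.2]
--
6 16.5 [11.7 -0.1 -1.8]
7 21.6 [24.9 -0.2 -2.7]
8 27.0 [39.3 -0.3 -2.4]
9 32.7 [54.3 -0.5 -0.6]
10 38.6 [69.4 -0.7  2.7]
--
11 44.5 [14.7 -0.2  4.9]
12 50.2 [28.5 -0.5 11.1]
13 55.6 [40.9 -0.7 18.3]
14 60.6 [51.8 -0.9 25.9]
15 65.1 [60.9 -1.2 33.4]
--
16 68.9 [ 7.3 -0.2  7. ]
17 72.0 [12.8 -0.3 13. ]
18 74.3 [16.6 -0.5 17.5]
19 75.6 [18.8 -0.5 20.4]
20 76.1 [19.6 -0.6 21.4]
--
```

```bash
python3 -c "
from h import *
W=cam('wrist');D=cam('side')
for nm,c in (('w',W),('d',D)):
    m=cv2.inRange(cv2.cvtColor(c['img'],cv2.COLOR_BGR2HSV),(20,120,50),(32,255,255)); n,l,s,ce=cv2.connectedComponentsWithStats(m)
    for i in range(1,n):
        if s[i][4]>15: print(nm,ce[i],s[i],onz(c,*ce[i],.18))
e=np.array(bot.get_obs()['ee_pos']);z=np.array(bot.get_obs()['orientation'])[:,2]
for k in (0,.005,.01,.019,.03): print(k,proj(W,e+z*k),proj(D,e+z*k))
print('barrel proj',proj(W,[.6295,-.0405,.18]),proj(D,[.6295,-.0405,.18]),W['K'][0])
a=cv2.resize(W['img'][180:340,220:420],(800,640))[:600];cv2.imwrite('pics/w3.png',np.clip(a.astype(float)*1.6+15,0,255).astype(np.uint8))
"
```

```text
w [319.13343924 283.49722002] [ 294  271   53   32 1259] [ 0.62442835 -0.04291914  0.18      ]
d [370.58181818 258.69090909] [367 255   8   9  55] [ 0.63010212 -0.04635626  0.18      ]
d [343.42582813 460.52904465] [ 313  437   63   43 2083] [ 0.472285   -0.47663392  0.18      ]
0 [323.86628212 300.88957275] [370.02196916 254.83573701]
0.005 [323.79662904 296.26203234] [370.58599736 255.88120986]
0.01 [323.7307298  291.88388478] [371.14607291 256.91935614]
0.019 [323.62064696 284.57031272] [372.14437999 258.76980077]
0.03 [323.49919241 276.50123853] [373.34766803 261.00019454]
barrel proj [322.13197031 290.58082476] [369.71701356 256.86463303] [335.08434583   0.         321.19226192]
```

View pics/w3.png

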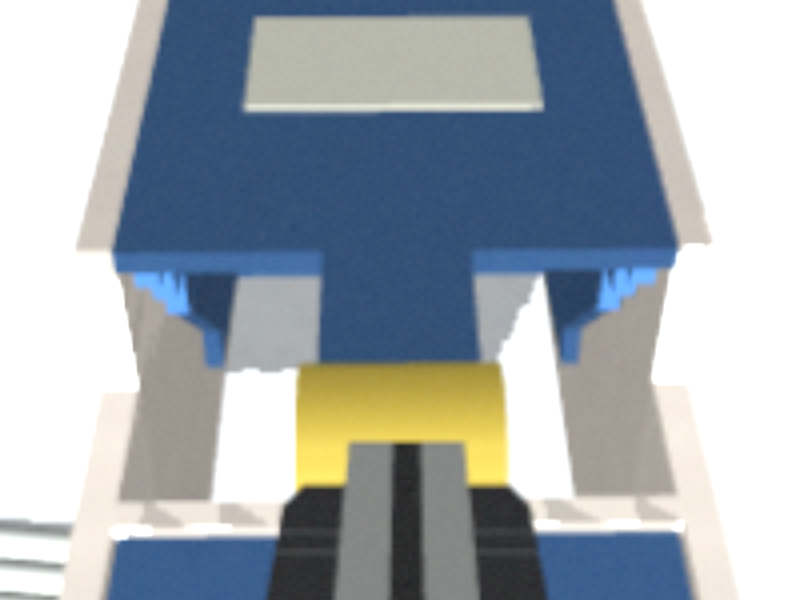

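The closed fingertips sit over the barrel at crop (405,443), above its top edge, so the fingertips reach less far down than I assumed. I'll triangulate the barrel to get the offset.

```bash
python3 -c "
from h import *
W=cam('wrist');o=bot.get_obs();R=np.array(o['orientation']);p=np.array(o['ee_pos'])
Rt=R.T@W['Rw'];t=R.T@(W['C']-p); print('cam in tool',t,'axis',Rt[:,2])
R2=np.array([[-.909,-.17,.381],[-.149,.985,.085],[-.389,.021,-.921]]);p2=np.array([.5935,-.0465,.2703]);A=dict(K=W['K'],Rw=R2@Rt,C=R2@t+p2)
D=cam('side')
X=tri([(A,318.9,238.3),(D,369.4,256.4)]);print('w2+side',X)
print('w2+now',tri([(A,318.9,238.3),(W,319.5,287)]),'now+side',tri([(W,319.5,287),(D,369.4,256.4)]))
e=p
for k in (-.01,0,.01,.019): print(k,'depth',(W['Rw'].T@(e+R[:,2]*k-W['C']))[2])
print('barrel in tool', R.T@(X-p)*1000)
"
```

```text
cam in tool [ 0.07933897 -0.0013059  -0.14987521] axis [-3.07019867e-01 -2.24173347e-04  9.51703079e-01]
w2+side [ 0.62777032 -0.04155444  0.1820709 ]
w2+now [ 0.633407   -0.04095875  0.17410516] now+side [ 0.62789205 -0.04129491  0.18069654]
-0.01 depth 0.15747801567561656
0 depth 0.1669950464665501
0.01 depth 0.17651207725748363
0.019 depth 0.18507740496932384
barrel in tool [ 3.84251717 -1.58043696  2.94404062]
```

Evidence from the lid and the barrel agrees: when shut, the fingertips end about 6 mm short of the reported TCP. I'll go 16 mm deeper and grip again.

Call:
jog_arm --deltas '[{"claw": 0,"dx": 4,"dy": -1,"dz": 0,"twist": 0},{"claw": 0,"dx": 4,"dy": -1,"dz": 0,"twist": 0},{"claw": 0,"dx": 4,"dy": -1,"dz": 4,"twist": 0},{"claw": 0.2,"dx": 4,"dy": -1,"dz": 12,"twist": 0},{"claw": 0.4,"dx": 4,"dy": -1,"dz": 17,"twist": 0}]'

```text
clock: 21.45
ee_pos: [0.6328, -0.0396, 0.1681]
orientation: [[-0.908, -0.171, 0.382], [-0.15, 0.985, 0.085], [-0.391, 0.02, -0.92]]
wrist_force: [0.0, -0.2, 0.4]
opening: 0.0522
finger_force: 0.0
```

Call:
jog_arm --deltas '[{"claw": 0.7,"dx": 0,"dy": 0,"dz": 0,"twist": 0},{"claw": 0.9,"dx": 0,"dy": 0,"dz": 0,"twist": 0},{"claw": 1,"dx": 0,"dy": 0,"dz": 0,"twist": 0},{"claw": 1,"dx": 0,"dy": 0,"dz": 0,"twist": 0},{"claw": 1,"dx": 0,"dy": 0,"dz": 0,"twist": 0}]'

```text
clock: 22.08
ee_pos: [0.6327, -0.0397, 0.1688]
orientation: [[-0.908, -0.171, 0.383], [-0.15, 0.985, 0.085], [-0.391, 0.02, -0.92]]
wrist_force: [1.7, 0.9, -4.1]
opening: 0.0255
finger_force: 31.1
```

Call:
jog_arm --deltas '[{"claw": 1,"dx": 1.2,"dy": 0,"dz": -0.5,"twist": 0},{"claw": 1,"dx": 4.2,"dy": 0,"dz": -1.7,"twist": 0},{"claw": 1,"dx": 9.7,"dy": 0,"dz": -3.7,"twist": 0},{"claw": 1,"dx": 17.2,"dy": 0,"dz": -6.1,"twist": 0},{"claw": 1,"dx": 26.5,"dy": 0,"dz": -8.4,"twist": 0}]'

```text
clock: 22.7
ee_pos: [0.6053, -0.0443, 0.166]
orientation: [[-0.908, -0.171, 0.383], [-0.15, 0.985, 0.085], [-0.392, 0.02, -0.92]]
wrist_force: [5.9, 2.1, -7.5]
opening: 0.0248
finger_force: 30.0
```

Call:
jog_arm --deltas '[{"claw": 1,"dx": 11,"dy": 0,"dz": -1.9,"twist": 0},{"claw": 1,"dx": 23.8,"dy": 0,"dz": -3.1,"twist": 0},{"claw": 1,"dx": 37.4,"dy": 0,"dz": -3,"twist": 0},{"claw": 1,"dx": 51.8,"dy": 0,"dz": -1.6,"twist": 0},{"claw": 1,"dx": 66.4,"dy": 0,"dz": 1.4,"twist": 0}]'

```text
clock: 23.32
ee_pos: [0.5469, -0.0541, 0.1411]
orientation: [[-0.906, -0.171, 0.387], [-0.149, 0.985, 0.085], [-0.396, 0.019, -0.918]]
wrist_force: [4.0, 4.8, -0.7]
opening: 0.0249
finger_force: 29.5
```

Call:
jog_arm --deltas '[{"claw": 1,"dx": 14.2,"dy": 0,"dz": 4.4,"twist": 0},{"claw": 1,"dx": 27.5,"dy": 0,"dz": 10.1,"twist": 0},{"claw": 1,"dx": 39.5,"dy": 0,"dz": 16.7,"twist": 0},{"claw": 1,"dx": 49.9,"dy": 0,"dz": 23.7,"twist": 0},{"claw": 1,"dx": 58.8,"dy": 0,"dz": 30.8,"twist": 0}]'

```text
clock: 23.95
ee_pos: [0.5038, -0.0613, 0.0885]
orientation: [[-0.908, -0.172, 0.383], [-0.151, 0.985, 0.084], [-0.391, 0.018, -0.92]]
wrist_force: [-5.2, 0.9, 5.7]
opening: 0.0247
finger_force: 32.4
```

Call:
jog_arm --deltas '[{"claw": 1,"dx": 7.1,"dy": 0,"dz": 6.5,"twist": 0},{"claw": 1,"dx": 12.5,"dy": 0,"dz": 12.2,"twist": 0},{"claw": 1,"dx": 16.3,"dy": 0,"dz": 16.6,"twist": 0},{"claw": 1,"dx": 18.4,"dy": 0,"dz": 19.2,"twist": 0},{"claw": 1,"dx": 20,"dy": 0,"dz": 21.5,"twist": 0}]'

```text
clock: 24.58
ee_pos: [0.493, -0.0629, 0.0598]
orientation: [[-0.909, -0.172, 0.38], [-0.152, 0.985, 0.083], [-0.389, 0.017, -0.921]]
wrist_force: [-11.7, -4.0, 6.4]
opening: 0.0249
finger_force: 35.8
```

Call:
jog_arm --deltas '[{"claw": 0,"dx": 0,"dy": 0,"dz": -1,"twist": 0},{"claw": 0,"dx": 0,"dy": 0,"dz": -2,"twist": 0},{"claw": 0,"dx": 0,"dy": 0,"dz": -20,"twist": 0},{"claw": 0,"dx": 0,"dy": 0,"dz": -60,"twist": 0},{"claw": 0,"dx": 0,"dy": 0,"dz": -115,"twist": 0}]'

```text
clock: 25.2
ee_pos: [0.449, -0.0711, 0.1657]
orientation: [[-0.909, -0.172, 0.38], [-0.15, 0.985, 0.086], [-0.389, 0.021, -0.921]]
wrist_force: [0.8, -0.4, 0.4]
opening: 0.0853
finger_force: 0.0
```

```bash
python3 - <<'E'
from h import *
go([.455-.11*.383,.306-.11*.085,.064+.11*.92],103)
for nm in ('side','scene','wrist'):
    c=cam(nm)
    hs=cv2.cvtColor(c['img'],cv2.COLOR_BGR2HSV)
    for col,lo,hi,z in (('green',(40,80,40),(85,255,255),.05),('yellow',(20,120,50),(32,255,255),.0725)):
        n,l,s,ce=cv2.connectedComponentsWithStats(cv2.inRange(hs,lo,hi))
        for i in range(1,n):
            P=onz(c,*ce[i],z)
            if s[i][4]>15 and .4<P[0]<.75 and abs(P[1]+.05)<.12: print(nm,col,ce[i].round(1),s[i],P.round(4))
D=cam('side');print(proj(D,rk(-.140,0,.0725)),rk(-.14,0,.0725))
E
```

```text
to [0.41287, 0.29664999999999997, 0.1652] -> [-22.3 368.4  18.3] twist -3.1 | now [ 0.449  -0.0711  0.1657] yaw 99.9 tiltdeg [21.78  4.91] t 25.2 q [ -24.3  -31.6  134.8   15.9   59.1 -130.1]
side green [360.1 283.5] [355 279  12  10  78] [ 0.6218 -0.0179  0.05  ]
side yellow [315.2 295.7] [311 290  10  12  78] [ 0.4973 -0.053   0.0725]
scene yellow [301.2 211.9] [297 209  10   8  40] [ 0.4909 -0.0764  0.0725]
wrist green [322.5 311.4] [ 289  301   67   25 1000] [ 0.6249 -0.0419  0.05  ]
wrist yellow [323.5 245.6] [307 234  34  24 812] [ 0.5065 -0.0622  0.0725]
[314.934699   299.22678229] [ 0.49482691 -0.06351074  0.0725    ]
```

```bash
python3 - <<'E'
from h import *
S=cam('scene');D=cam('side');W=cam('wrist')
X=tri([(S,301.2,211.9),(D,315.2,295.7),(W,323.5,245.6)]);print(X); h=rk(0,0,.035); r=X-h; print('angle',np.degrees(np.arctan2(-(r@Xr),r[2])),np.hypot(r@Xr,r[2]))
for n,c,q in (('S',S,(301.2,211.9)),('D',D,(315.2,295.7)),('W',W,(323.5,245.6))): print(n,proj(c,X)-q, [ (proj(c,rk(-.145*np.sin(a),0,.035+.145*np.cos(a)))-q).round(1).tolist() for a in np.radians([69,72,75])])
# balls individually in wrist
hs=cv2.cvtColor(W['img'],cv2.COLOR_BGR2HSV); m=cv2.inRange(hs,(40,80,40),(85,255,255))
g=W['img'][295:330,280:365]; cv2.imwrite('pics/balls.png',cv2.resize(g,None,fx=8,fy=8,interpolation=2))
E
```

```text
[ 0.49397859 -0.06336783  0.08122042]
angle 71.82782160537548 0.14820241835023212
S [1.39506119 0.66921781] [[0.1, 0.2], [0.7, 1.4], [1.3, 2.7]]
D [-0.59690005  1.4334389 ] [[1.6, -0.5], [0.6, 1.5], [-0.3, 3.5]]
W [-2.47912824  7.50674759] [[-2.7, 17.7], [-2.9, 9.0], [-3.0, 0.8]]
```

Call:
jog_arm --deltas '[{"claw": 0,"dx": 0,"dy": 25,"dz": -8,"twist": 0},{"claw": 0,"dx": -5,"dy": 75,"dz": -12,"twist": -1},{"claw": 0,"dx": -9,"dy": 135,"dz": -12,"twist": -1},{"claw": 0,"dx": -12,"dy": 195,"dz": -12,"twist": -2},{"claw": 0.2,"dx": -15,"dy": 255,"dz": -10,"twist": -3}]'

```text
clock: 26.18
ee_pos: [0.4155, 0.183, 0.1847]
orientation: [[-0.898, -0.219, 0.382], [-0.203, 0.976, 0.084], [-0.391, -0.002, -0.92]]
wrist_force: [1.0, -1.3, -1.1]
opening: 0.0697
finger_force: 0.0
```

Call:
jog_arm --deltas '[{"claw": 0.3,"dx": -3,"dy": 50,"dz": 0,"twist": 0},{"claw": 0.3,"dx": -5,"dy": 90,"dz": 5,"twist": 0},{"claw": 0.3,"dx": -7,"dy": 108,"dz": 12,"twist": 0},{"claw": 0.3,"dx": -7,"dy": 113,"dz": 20,"twist": 0},{"claw": 0.3,"dx": -7,"dy": 114,"dz": 22,"twist": 0}]'

```text
clock: 26.8
ee_pos: [0.4056, 0.295, 0.1661]
orientation: [[-0.899, -0.219, 0.38], [-0.203, 0.976, 0.083], [-0.389, -0.003, -0.921]]
wrist_force: [1.1, 0.1, 0.3]
opening: 0.0601
finger_force: 0.0
```

```bash
python3 - <<'E'
from h import *
W=cam('wrist');D=cam('side');S=cam('scene')
hs=cv2.cvtColor(W['img'],cv2.COLOR_BGR2HSV)
for col,lo,hi in (('orange',(5,130,60),(18,255,255)),('white',(0,0,150),(180,45,255))):
    n,l,s,ce=cv2.connectedComponentsWithStats(cv2.inRange(hs,lo,hi))
    for i in range(1,n):
        if s[i][4]>150:
            r=cv2.minAreaRect(np.vstack(cv2.findContours((l==i).astype(np.uint8),0,1)[0])); print(col,ce[i].round(1),s[i],np.round(r[0],1),np.round(r[1],1),round(r[2],1), [onz(W,*q,.002).round(3).tolist()[:2] for q in cv2.boxPoints(r)] if col=='white' else '')
go([.455,.306,.064],103)
print(W['C'],'grip pt',proj(W,[.455,.306,.064]),'top',proj(W,[.4484,.3045,.094]))
cv2.imwrite('pics/w4.png',W['img'])
E
```

```text
orange [323.3 238.6] [ 311  206   26   63 1489] [323.5 237. ] [62. 25.] 90.0 
orange [467.2 300.6] [ 434  244   71  109 3784] [464.5 299.7] [109.8  39.6] 65.6 
white [440.9  82.4] [432  74  22  20 182] [440.9  81.3] [13.2 22.9] 50.7 [[0.333, 0.36], [0.321, 0.368], [0.326, 0.378], [0.339, 0.369]]
white [440.6 108.9] [410  89  52  44 665] [438.5 108.4] [53.5 30. ] 41.3 [[0.349, 0.351], [0.33, 0.359], [0.348, 0.402], [0.369, 0.395]]
white [381.3 162.1] [373 146  17  30 163] [382.6 161.1] [12.4 31.4] 13.2 [[0.417, 0.344], [0.388, 0.341], [0.388, 0.352], [0.417, 0.356]]
white [351.  219.1] [ 309  178   79   88 1972] [353.7 219.1] [88. 66.] 69.4 [[0.445, 0.289], [0.409, 0.338], [0.497, 0.401], [0.546, 0.345]]
white [299.2 243. ] [282 222  30  47 961] [296.5 245. ] [46. 29.] 90.0 [[0.489, 0.271], [0.482, 0.3], [0.547, 0.313], [0.555, 0.281]]
white [494.  273.7] [ 470  249   49   47 1277] [494.6 273.4] [39.4 36.6] 66.0 [[0.499, 0.486], [0.471, 0.51], [0.518, 0.561], [0.552, 0.537]]
white [353.2 292.4] [ 270  255  180   92 4999] [360.  301.1] [ 88.8 177.1] 86.9 [[0.547, 0.265], [0.49, 0.452], [0.647, 0.537], [0.729, 0.294]]
white [377.9 356.8] [361 340  32  35 391] [372.4 354.8] [31.4 33.4] 72.3 [[0.689, 0.402], [0.654, 0.439], [0.728, 0.48], [0.77, 0.442]]
white [271.  408.4] [247 401  71  17 402] [281.2 413.2] [71.1 15.6] 8.1 [[0.973, 0.269], [0.905, 0.268], [0.918, 0.401], [0.99, 0.412]]
to [0.455, 0.306, 0.064] -> [ -5.2   0.6 115.1] twist -0.4 | now [0.4064 0.2948 0.1679] yaw 102.6 tiltdeg [21.92  4.79] t 26.95 q [ 34.6 -23.2 129.3 -10.7  53.  -63. ]
[0.27760124 0.26532127 0.27330933] grip pt [323.01475372 243.34049698] top [323.0582439  262.86194177]
```

Call:
jog_arm --deltas '[{"claw": 0.3,"dx": -5,"dy": 0.6,"dz": 40,"twist": 0},{"claw": 0.3,"dx": -5,"dy": 0.6,"dz": 85,"twist": 0},{"claw": 0.3,"dx": -5,"dy": 0.6,"dz": 120,"twist": 0},{"claw": 0.4,"dx": -5,"dy": 0.6,"dz": 135,"twist": 0},{"claw": 0.6,"dx": -5,"dy": 0.6,"dz": 137,"twist": 0}]' --newtons 60

```text
clock: 27.58
ee_pos: [0.4633, 0.3082, 0.044]
orientation: [[-0.898, -0.218, 0.382], [-0.201, 0.976, 0.084], [-0.391, -0.002, -0.92]]
wrist_force: [0.2, 0.6, -0.0]
opening: 0.0348
finger_force: 0.0
```

Call:
jog_arm --deltas '[{"claw": 0.8,"dx": 0,"dy": 0,"dz": 0,"twist": 0},{"claw": 1,"dx": 0,"dy": 0,"dz": 0,"twist": 0},{"claw": 1,"dx": 0,"dy": 0,"dz": 0,"twist": 0},{"claw": 1,"dx": -5,"dy": 0,"dz": -12,"twist": 0},{"claw": 1,"dx": -20,"dy": 0,"dz": -45,"twist": 0}]'

```text
clock: 28.2
ee_pos: [0.4619, 0.308, 0.0919]
orientation: [[-0.899, -0.219, 0.379], [-0.203, 0.976, 0.082], [-0.387, -0.003, -0.922]]
wrist_force: [1.0, 0.4, -1.4]
opening: 0.0194
finger_force: 59.0
```

```bash
python3 - <<'E'
from h import *
W=cam('wrist');o=bot.get_obs();print(o['opening'],o['finger_force'],o['wrist_force'])
go([.5,.1,.2],102.6)
# scoop blade corners rigid in tool: view white near nose
img=W['img']; cv2.imwrite('pics/w5.png',img)
D=cam('side'); cv2.imwrite('pics/d5.png',D['img'])
hs=cv2.cvtColor(D['img'],cv2.COLOR_BGR2HSV)
n,l,s,ce=cv2.connectedComponentsWithStats(cv2.inRange(hs,(0,0,150),(180,45,255)))
print([(ce[i].round(1).tolist(),s[i].tolist()) for i in range(1,n) if s[i][4]>100 and 230<ce[i][0]<360 and 150<ce[i][1]<260])
E
```

```text
0.019213533157609788 59.27139222621918 [3.53616565 3.30256606 2.98576284]
to [0.5, 0.1, 0.2] -> [ -27.9 -212.9  -97.2] twist 0.1 | now [0.4662 0.3107 0.1   ] yaw 102.7 tiltdeg [22.28  5.08] t 28.25 q [ 32.  -10.  126.2 -11.3  42.  -63.7]
[([248.2, 186.6], [208, 150, 76, 73, 2053]), ([261.6, 235.1], [250, 228, 24, 15, 141])]
```

```bash
python3 - <<'E'
from h import *
go(rk(-.125,0,.165),100); go(rk(-.121,0,.111),100); print(rk(-.125,0,.165))
E
```

```text
to [ 0.50959903 -0.06090602  0.165     ] -> [   9.8 -372.2  -76.7] twist 2.7 | now [0.4668 0.311  0.0995] yaw 102.7 tiltdeg [22.38  5.14] t 28.3 q [ 32.   -9.9 126.2 -11.3  41.8 -63.6]
to [ 0.51353826 -0.06021143  0.111     ] -> [  27.7 -372.5  -25.6] twist 2.7 | now [0.4668 0.311  0.0995] yaw 102.7 tiltdeg [22.38  5.14] t 28.3 q [ 32.   -9.9 126.2 -11.3  41.8 -63.6]
[ 0.50959903 -0.06090602  0.165     ]
```

Call:
jog_arm --deltas '[{"claw": 1,"dx": 0,"dy": -20,"dz": -25,"twist": 0},{"claw": 1,"dx": 2,"dy": -65,"dz": -50,"twist": 0},{"claw": 1,"dx": 3,"dy": -120,"dz": -70,"twist": 0},{"claw": 1,"dx": 4,"dy": -178,"dz": -77,"twist": 1},{"claw": 1,"dx": 6,"dy": -236,"dz": -77,"twist": 2.7}]'

```text
clock: 28.92
ee_pos: [0.4806, 0.0695, 0.1632]
orientation: [[-0.906, -0.176, 0.385], [-0.155, 0.984, 0.085], [-0.394, 0.017, -0.919]]
wrist_force: [0.2, 0.9, -1.9]
opening: 0.0192
finger_force: 59.3
```

Call:
jog_arm --deltas '[{"claw": 1,"dx": 1,"dy": -50,"dz": 0,"twist": 0},{"claw": 1,"dx": 2,"dy": -95,"dz": 0,"twist": 0},{"claw": 1,"dx": 3,"dy": -120,"dz": 0,"twist": 0},{"claw": 1,"dx": 4,"dy": -130,"dz": 0,"twist": 0},{"claw": 1,"dx": 4,"dy": -132,"dz": 0,"twist": 0}]'

```text
clock: 29.55
ee_pos: [0.4998, -0.0595, 0.1578]
orientation: [[-0.907, -0.176, 0.382], [-0.155, 0.984, 0.085], [-0.391, 0.018, -0.92]]
wrist_force: [-0.4, 0.9, -1.5]
opening: 0.0193
finger_force: 59.6
```

```bash
python3 - <<'E'
from h import *
go(rk(-.121,0,.111),100)
W=cam('wrist');D=cam('side');R=np.array(bot.get_obs()['orientation']);p=np.array(bot.get_obs()['ee_pos'])
# measured scoop nose corners: bright pixels in side
hs=cv2.cvtColor(D['img'],cv2.COLOR_BGR2HSV)
for nm,c in (('side',D),('wrist',W)):
    hs=cv2.cvtColor(c['img'],cv2.COLOR_BGR2HSV)
    # predicted nose corners (level scoop)
    f=Xr;l=np.array([-Xr[1],Xr[0],0])
    for a,b,z in ((80,33,-43.8),(80,-33,-43.8),(2,33,-43.8),(2,-33,-43.8)): print(nm,'pred',a,b,proj(c,p+(f*a+l*b+np.array([0,0,z]))/1000).round(1))
    n,lab,s,ce=cv2.connectedComponentsWithStats(cv2.inRange(hs,(0,0,140),(180,45,255)))
    for i in range(1,n):
        if 150<s[i][4]<9000 and s[i][4]>150:
            q=proj(c,p+(f*40+np.array([0,0,-44]))/1000)
            if np.hypot(*(ce[i]-q))<60: print(nm,ce[i].round(1),s[i],cv2.boxPoints(cv2.minAreaRect(np.vstack(cv2.findContours((lab==i).astype(np.uint8),0,1)[0]))).round(0).tolist())
E
```

```text
to [ 0.51353826 -0.06021143  0.111     ] -> [ 5.9 -4.  48.3] twist 0.1 | now [ 0.4998 -0.0595  0.1578] yaw 100.1 tiltdeg [21.89  4.87] t 29.55 q [ -19.8  -23.   130.1   15.    54.1 -126.5]
side pred 80 33 [342.5 268.5]
side pred 80 -33 [352.8 288.6]
side pred 2 33 [313.  276.8]
side pred 2 -33 [322.3 297.5]
wrist pred 80 33 [366.3 323.1]
wrist pred 80 -33 [278.7 324.3]
wrist pred 2 33 [378.  245.8]
wrist pred 2 -33 [268.2 246.9]
wrist [355.7 283.7] [343 272  26  29 467] [[341.0, 299.0], [343.0, 271.0], [368.0, 273.0], [366.0, 300.0]]
wrist [285.4 284.3] [274 274  27  27 530] [[274.0, 274.0], [300.0, 274.0], [300.0, 300.0], [274.0, 300.0]]
```

Call:
jog_arm --deltas '[{"claw": 1,"dx": 2,"dy": -3,"dz": 12,"twist": 0},{"claw": 1,"dx": 5,"dy": -4,"dz": 28,"twist": 0},{"claw": 1,"dx": 6,"dy": -4,"dz": 40,"twist": 0},{"claw": 1,"dx": 6,"dy": -4,"dz": 46,"twist": 0},{"claw": 1,"dx": 6,"dy": -4,"dz": 48,"twist": 0}]'

```text
clock: 30.28
ee_pos: [0.5154, -0.0605, 0.1132]
orientation: [[-0.906, -0.176, 0.386], [-0.155, 0.984, 0.084], [-0.395, 0.016, -0.919]]
wrist_force: [0.1, 0.2, 5.5]
opening: 0.0192
finger_force: 60.3
```

```bash
python3 - <<'E'
from h import *
go(rk(-.121,0,.111),100); print(bot.get_obs()['wrist_force'])
W=cam('wrist');hs=cv2.cvtColor(W['img'],cv2.COLOR_BGR2HSV)
n,l,s,ce=cv2.connectedComponentsWithStats(cv2.inRange(hs,(40,80,40),(85,255,255)))
print([(ce[i].round(1).tolist(),s[i].tolist(),onz(W,*ce[i],.05).round(4).tolist()) for i in range(1,n) if s[i][4]>60])
cv2.imwrite('pics/w6.png',W['img'][200:380,200:440])
E
```

```text
to [ 0.51353826 -0.06021143  0.111     ] -> [2.5 0.6 1.3] twist 0.1 | now [ 0.5154 -0.0605  0.1132] yaw 100.1 tiltdeg [22.11  4.83] t 30.27 q [ -19.2  -17.4  130.7   16.2   47.8 -128. ]
[0.1414328  0.15339823 5.52676374]
[]
```

Call:
jog_arm --deltas '[{"claw": 0.6,"dx": 0,"dy": 0,"dz": 0,"twist": 0},{"claw": 0.4,"dx": 0,"dy": 0,"dz": 0,"twist": 0},{"claw": 0.4,"dx": -3,"dy": 0,"dz": 1,"twist": 0},{"claw": 0.4,"dx": -9,"dy": 0,"dz": 4,"twist": 0},{"claw": 0.4,"dx": -15,"dy": 0,"dz": 6,"twist": 0}]'

```text
clock: 30.95
ee_pos: [0.5301, -0.0574, 0.1121]
orientation: [[-0.907, -0.176, 0.383], [-0.155, 0.984, 0.085], [-0.392, 0.017, -0.92]]
wrist_force: [0.1, 0.5, 1.0]
opening: 0.0511
finger_force: 0.0
```

```bash
cat > hd.py <<'E'
from h import *
W=cam('wrist');D=cam('side');S=cam('scene');o=bot.get_obs();print(np.round(o['ee_pos'],4),o['opening'],np.round(o['wrist_force'],1),o['clock'])
n_=np.array([-Xr[1],Xr[0],0])
def blob(c,lo,hi,box=None,amin=20):
    m=cv2.inRange(cv2.cvtColor(c['img'],cv2.COLOR_BGR2HSV),lo,hi); n,l,s,ce=cv2.connectedComponentsWithStats(m)
    return [(ce[i],s[i],np.vstack(cv2.findContours((l==i).astype(np.uint8),0,1)[0])) for i in range(1,n) if s[i][4]>=amin]
def rackplane(c,u,v,y=0.):  # ray onto the rack's mid plane -> rack x,z mm
    C,d=ray(c,u,v); t=((O+n_*y-C)@n_)/(d@n_); P=C+d*t-O; return np.array([P@Xr,P[2]])*1000
E
python3 - <<'E'
from hd import *
for nm,c in (('wrist',W),('side',D),('scene',S)):
    for b in blob(c,(5,130,60),(18,255,255),amin=30):
        r=cv2.minAreaRect(b[2]); print(nm,'orange',b[0].round(1),b[1],np.round(r[1],1),round(r[2],1))
for b in blob(W,(40,80,40),(85,255,255),amin=15): print('green',b[0].round(1),b[1])
# side: handle extreme points mapped to mid plane
bs=[b for b in blob(D,(5,130,60),(18,255,255),amin=30) if 290<b[0][0]<360 and 200<b[0][1]<320]
for b in bs:
    q=b[2][:,0]; print('top',q[q[:,1].argmin()],rackplane(D,*map(float,q[q[:,1].argmin()])),'bot',q[q[:,1].argmax()],rackplane(D,*map(float,q[q[:,1].argmax()])))
# expected handle ends pitch -15
for a in (0,-15): 
    E=np.array([-119,66.9]);ca,sa=np.cos(np.radians(a)),np.sin(np.radians(a)); Rm=np.array([[ca,-sa],[sa,ca]])
    for nm,v in (('top',(-10.4-31*np.sin(.2094),63.8+31*np.cos(.2094))),('grip',(-10.4,63.8)),('nose',(78,0))):
        P=E+Rm@np.array(v); X=rk(P[0]/1000,0,P[1]/1000); print(a,nm,P.round(1),'side',proj(D,X).round(1),'wrist',proj(W,X).round(1),'scene',proj(S,X).round(1))
E
```

```text
[ 0.5301 -0.0574  0.1123] 0.051076648616556766 [-0.2  0.2 -0.5] 31.1
wrist orange [320.8 327.3] [ 296  240   52  166 7361] [165.  51.] 90.0
side orange [280.3 169.6] [273 156  15  29 265] [29.1 10.4] 76.0
side orange [330.3 275.7] [326 270   8  15  64] [14.3  5.9] 69.4
scene orange [179.   37.4] [  93    0  183   96 9827] [ 95. 182.] 90.0
scene orange [622.8  38.8] [611  22  25  35 432] [12.2 36.3] 24.0
scene orange [293.8 207.6] [289 198  11  22 118] [21.2  7.6] 78.7
scene orange [571.8 215.2] [567 208  11  12  32] [9.8 7.6] 36.9
scene orange [589.7 222.2] [579 217  20  11  43] [10.5 18. ] 81.9
scene orange [419.6 314. ] [413 296  15  37 386] [10.9 36.9] 8.7
green [285.1 312.5] [273 301  26  24 472]
green [353.4 311.9] [343 300  22  25 431]
top [330 270] [-103.33744426  171.09148315] bot [332 284] [-96.40177691 114.8105481 ]
0 top [-135.8  161. ] side [316.8 276.4] wrist [328.4 357.2] scene [300.3 194.7]
0 grip [-129.4  130.7] side [319.3 283.6] wrist [325.6 297.5] scene [299.3 203. ]
0 nose [-41.   66.9] side [351.9 289.8] wrist [321.9 307.7] scene [280.3 232.3]
-15 top [-110.9  162.2] side [326.9 273.3] wrist [327.3 395.5] scene [294.5 198.5]
-15 grip [-112.5  131.2] side [325.9 281.6] wrist [325.2 323.2] scene [295.4 205.6]
-15 nose [-43.7  46.7] side [350.4 294.8] wrist [321.4 284.3] scene [281.4 236.2]
```

Call:
jog_arm --deltas '[{"claw": 0.6,"dx": -7,"dy": 0,"dz": 3,"twist": 0},{"claw": 0.8,"dx": -7,"dy": 0,"dz": 3,"twist": 0},{"claw": 1,"dx": -7,"dy": 0,"dz": 3,"twist": 0},{"claw": 1,"dx": -7,"dy": 0,"dz": 3,"twist": 0},{"claw": 1,"dx": -7,"dy": 0,"dz": 3,"twist": 0}]'

```text
clock: 31.72
ee_pos: [0.5375, -0.0562, 0.1126]
orientation: [[-0.906, -0.176, 0.384], [-0.155, 0.984, 0.084], [-0.393, 0.017, -0.919]]
wrist_force: [1.3, -0.3, 0.3]
opening: 0.0189
finger_force: 58.7
```

Call:
jog_arm --deltas '[{"claw": 1,"dx": -3,"dy": 0,"dz": 3.5,"twist": 0},{"claw": 1,"dx": -7,"dy": 0,"dz": 7,"twist": 0},{"claw": 1,"dx": -11,"dy": 0,"dz": 10,"twist": 0},{"claw": 1,"dx": -15,"dy": 0,"dz": 13,"twist": 0},{"claw": 1,"dx": -19,"dy": 0,"dz": 16.5,"twist": 0}]'

```text
clock: 32.35
ee_pos: [0.5618, -0.052, 0.1056]
orientation: [[-0.906, -0.176, 0.385], [-0.156, 0.984, 0.084], [-0.393, 0.016, -0.919]]
wrist_force: [-2.5, -0.8, 6.4]
opening: 0.0191
finger_force: 59.7
```

```bash
python3 - <<'E'
from hd import *
for b in blob(W,(40,80,40),(85,255,255),amin=15): print('green',b[0].round(1),b[1])
for b in blob(D,(40,80,40),(85,255,255),amin=8):
    if 330<b[0][0]<380: print('side green',b[0].round(1),b[1],rackplane(D,*b[0],-.02))
for b in blob(W,(5,130,60),(18,255,255),amin=300): print('orange',b[0].round(1),b[1])
go(rk(-.05,0,.1)); print((np.array(o['ee_pos'])-O)@Xr)
E
```

```text
[ 0.5621 -0.0519  0.1055] 0.019298803861191698 [3.7 0.2 2.9] 32.5
green [279.3 291.8] [269 282  25  22 313]
green [359.9 290.6] [345 282  26  20 279]
green [318.4 412.8] [301 410  32   8 155]
green [345.9 410.7] [341 410  13   3  27]
side green [370.4 173.1] [364 171  15   8  48] [-38.23329976 456.21342253]
side green [359.8 283.2] [355 278  11  11  75] [-31.87365017 114.59158402]
orange [320.9 316.9] [ 294  228   56  168 7762]
to [ 0.58345961 -0.04788241  0.1       ] -> [-17.8   0.2  13.6] twist 0 | now [ 0.5621 -0.0519  0.1055] yaw 100.1 tiltdeg [22.1   4.82] t 32.5 q [ -16.2  -10.1  125.6   15.5   44.8 -125.3]
-0.0717274212515158
```

Call:
jog_arm --deltas '[{"claw": 1,"dx": -3,"dy": 0,"dz": 2.4,"twist": 0},{"claw": 1,"dx": -6,"dy": 0,"dz": 4.8,"twist": 0},{"claw": 1,"dx": -9,"dy": 0,"dz": 7.2,"twist": 0},{"claw": 1,"dx": -11,"dy": 0,"dz": 9,"twist": 0},{"claw": 1,"dx": -11,"dy": 0,"dz": 9,"twist": 0}]'

```text
clock: 33.12
ee_pos: [0.5743, -0.0497, 0.1026]
orientation: [[-0.907, -0.177, 0.382], [-0.157, 0.984, 0.084], [-0.391, 0.016, -0.92]]
wrist_force: [-13.3, -0.7, 18.5]
opening: 0.0192
finger_force: 61.8
```

```bash
cat > ch.py <<'E'
from hd import *
for b in blob(W,(40,80,40),(85,255,255),amin=15): print('green',b[0].round(1),b[1])
for b in blob(D,(40,80,40),(85,255,255),amin=8):
    if 330<b[0][0]<380 and b[0][1]>200: print('side green',b[0].round(1),b[1])
for b in blob(W,(5,130,60),(18,255,255),amin=300): print('orange',b[0].round(1),b[1])
print('rack x,z',((np.array(o['ee_pos'])-O)@Xr*1000).round(1),o['ee_pos'][2])
E
python3 ch.py
```

```text
[ 0.5743 -0.0497  0.1026] 0.019356318884843994 [-13.3   0.1  17.6] 33.275
green [356.8 285.2] [343 272  29  30 497]
green [281.7 286.9] [266 274  33  28 521]
green [316.7 410.9] [300 406  33  12 279]
green [346.8 409.3] [341 407  13   7  63]
side green [358.4 284. ] [355 278   8  13  79]
orange [321.  316.9] [ 294  228   56  168 7771]
rack x,z -59.4 0.10260999158082909
```

```bash
python3 - <<'E'
from hd import *
def r(X): v=X-O; return np.array([v@Xr,v@n_,v[2]])*1000
X=tri([(W,281.7,286.9),(D,358.4,284.0)]);print('ball -y: rack',r(X).round(1))
p=np.array(o['ee_pos']);R=np.array(o['orientation'])
# wrist pixel diameters
m=cv2.inRange(cv2.cvtColor(W['img'],cv2.COLOR_BGR2HSV),(40,80,40),(85,255,255))
for y in range(270,306,3): print(y,''.join('#' if m[y,x] else '.' for x in range(255,390,2)))
# where a ball of rest on slope / on blade would project
for nm,P in (('rest',(-8.6,-25,47.6)),('on blade at nose',(-8,-25,50)),('nose L',(-3,-33,36)),('rear L',(-78,-33,56))): print(nm,proj(W,rk(*(np.array(P)/1000))).round(1),proj(D,rk(*(np.array(P)/1000))).round(1))
# bright (blade) row profile
g=W['img'].max(2)
for y in range(230,310,6): print(y,[int(v) for v in g[y,262:380:6]])
E
```

```text
[ 0.5742 -0.0498  0.1026] 0.0194118689793333 [-11.6  -0.6  18.2] 33.425
ball -y: rack [-37.6 -16.5  88.9]
270 ....................................................................
273 ............................................#.......................
276 ..........#######...........................##..########............
279 ..........########...#......................############............
282 ..........#########..#......................#############...........
285 ......#...############......................#############...........
288 ......#..#############.......................############...........
291 ......##.#######...................................######...........
294 .......#########....................................######..........
297 ........#######.....................................#####...........
300 ..........#####.....................................###.............
303 ....................................................................
rest [287.1 286.3] [367.  298.4]
on blade at nose [287.  289.4] [367.3 297.8]
nose L [278.  279.8] [369.9 302.9]
rear 
[... 742 characters left out ...]
 221, 175, 83, 139]
272 [52, 139, 91, 125, 182, 219, 218, 121, 121, 121, 121, 122, 121, 116, 215, 137, 132, 156, 81, 198]
278 [57, 218, 90, 103, 89, 132, 73, 121, 120, 120, 120, 122, 122, 115, 101, 80, 101, 96, 82, 53]
284 [55, 188, 137, 154, 140, 94, 110, 120, 121, 122, 120, 121, 121, 119, 133, 134, 152, 148, 190, 52]
290 [50, 139, 173, 190, 128, 93, 77, 120, 121, 121, 122, 122, 121, 119, 71, 110, 186, 174, 199, 52]
296 [53, 83, 176, 187, 78, 77, 71, 121, 120, 122, 121, 121, 121, 120, 30, 77, 137, 179, 65, 52]
302 [53, 92, 25, 25, 78, 79, 55, 122, 122, 122, 121, 121, 121, 120, 24, 77, 76, 24, 51, 50]
308 [53, 52, 23, 23, 77, 76, 69, 121, 121, 121, 121, 121, 121, 121, 19, 78, 76, 22, 24, 51]
```

```bash
python3 - <<'E'
from h import *
W=cam('wrist');o=bot.get_obs();p=np.array(o['ee_pos']);R=np.array(o['orientation'])
m=cv2.inRange(cv2.cvtColor(W['img'],cv2.COLOR_BGR2HSV),(5,130,60),(18,255,255)); ys,xs=np.nonzero(m[200:430,280:370]); print('orange rows',ys.min()+200,ys.max()+200, [(y,int((m[y]>0).sum())) for y in (235,260,300,340,380,392)])
for pitch in (-12,-15,-18):
  for e in (78,84,90):
    E=np.array([-.966*e,35+.259*e]); a=np.radians(pitch);Rm=np.array([[np.cos(a),-np.sin(a)],[np.sin(a),np.cos(a)]])
    hx=np.array([np.cos(.2094),np.sin(.2094)])*10
    out=[]
    for v in (np.array([-16.8,94.1])-hx,np.array([-16.8,94.1])+hx,np.array([-.2,15.9])-hx):
        P=E+Rm@v; out.append(proj(W,rk(P[0]/1000,0,P[1]/1000))[1].round(1))
    G=E+Rm@np.array([-10.4,63.8]); g=R.T@(rk(G[0]/1000,0,G[1]/1000)-p)*1000
    bw=E+Rm@np.array([0,28]); print(pitch,e,out,'G in tool',g.round(1),'backwall top row',proj(W,rk(bw[0]/1000,0,bw[1]/1000))[1].round(1))
E
```

```text
orange rows 228 395 [(235, 38), (260, 40), (300, 46), (340, 50), (380, 54), (392, 48)]
-12 78 [np.float64(368.7), np.float64(395.2), np.float64(225.6)] G in tool [  5.1   0.5 -20.8] backwall top row 258.6
-12 84 [np.float64(364.3), np.float64(392.2), np.float64(218.5)] G in tool [  9.8   0.6 -24.5] backwall top row 252.5
-12 90 [np.float64(359.4), np.float64(389.0), np.float64(211.0)] G in tool [ 14.5   0.6 -28.2] backwall top row 246.0
-15 78 [np.float64(376.5), np.float64(398.8), np.float64(227.2)] G in tool [  2.1   0.5 -19.3] backwall top row 260.1
-15 84 [np.float64(372.5), np.float64(396.1), np.float64(220.2)] G in tool [  6.8   0.6 -23. ] backwall top row 254.1
-15 90 [np.float64(368.1), np.float64(393.2), np.float64(212.8)] G in tool [ 11.5   0.6 -26.7] backwall top row 247.7
-18 78 [np.float64(383.2), np.float64(401.6), np.float64(228.8)] G in tool [ -0.8   0.5 -17.6] backwall top row 261.5
-18 84 [np.float64(379.6), np.float64(399.1), np.float64(221.8)] G in tool [  3.9   0.6 -21.3] backwall top row 255.5
-18 90 [np.float64(375.7), np.float64(396.3), np.float64(214.5)] G in tool [  8.6   0.6 -25. ] backwall top row 249.2
```

Call:
jog_arm --deltas '[{"claw": 0.5,"dx": 0,"dy": 0,"dz": -1,"twist": 0},{"claw": 0.3,"dx": 0,"dy": 0,"dz": -1,"twist": 3},{"claw": 0.3,"dx": 0,"dy": 0,"dz": -1,"twist": 13},{"claw": 0.3,"dx": 0,"dy": 0,"dz": -1,"twist": 23},{"claw": 0.3,"dx": 0,"dy": 0,"dz": -1,"twist": 33}]'

```text
clock: 34.1
ee_pos: [0.5722, -0.049, 0.0992]
orientation: [[-0.856, 0.352, 0.379], [0.411, 0.908, 0.086], [-0.314, 0.229, -0.921]]
wrist_force: [-0.4, -0.1, 0.1]
opening: 0.0596
finger_force: 0.0
```

Call:
jog_arm --deltas '[{"claw": 0.3,"dx": 0,"dy": 0,"dz": 0,"twist": 10},{"claw": 0.3,"dx": 0,"dy": 0,"dz": 0,"twist": 20},{"claw": 0.3,"dx": 0,"dy": 0,"dz": 0,"twist": 30},{"claw": 0.3,"dx": 0,"dy": 0,"dz": 0,"twist": 40},{"claw": 0.3,"dx": 0,"dy": 0,"dz": 0,"twist": 50}]'

```text
clock: 34.72
ee_pos: [0.5722, -0.049, 0.0992]
orientation: [[-0.281, 0.882, 0.379], [0.959, 0.268, 0.086], [-0.026, 0.388, -0.921]]
wrist_force: [-0.5, 1.0, -0.3]
opening: 0.0594
finger_force: 0.0
```

```bash
cat > ch2.py <<'E'
from h import *
c={n:cam(n) for n in ('wrist','side','scene')};o=bot.get_obs();R=np.array(o['orientation'])
print('t',o['clock'],'rackxz',((np.array(o['ee_pos'])-O)@Xr*1000).round(1),np.round(o['ee_pos'],4),'open',round(o['opening'],4),'ff',round(o['finger_force'],1),'F',np.round(o['wrist_force'],1),'q6',o['q'][5])
print(R.round(3).tolist())
for n in c:
    for col,lo,hi in (('green',(40,80,40),(85,255,255)),('orange',(5,130,60),(18,255,255))):
        m=cv2.inRange(cv2.cvtColor(c[n]['img'],cv2.COLOR_BGR2HSV),lo,hi); k,l,s,ce=cv2.connectedComponentsWithStats(m)
        for i in range(1,k):
            b=ce[i]
            if s[i][4]>12 and (n=='wrist' or (n=='side' and 290<b[0]<400 and 200<b[1]<470) or (n=='scene' and 225<b[0]<340 and 120<b[1]<270)): print(n,col,b.round(1),s[i])
E
python3 ch2.py
```

```text
t 34.875 rackxz -60.9 [ 0.5726 -0.0491  0.0997] open 0.06 ff 0.0 F [-0.6 -0.8  0.6] q6 -41.76688462950259
[[-0.288, 0.879, 0.38], [0.957, 0.277, 0.086], [-0.03, 0.388, -0.921]]
wrist green [601.2 193.2] [ 579  172   45   44 1498]
wrist green [358.3 271.8] [ 342  232   36   82 1904]
wrist green [572.  257.1] [558 250  31  14 205]
wrist green [561.9 290.3] [545 271  33  39 847]
wrist orange [324.6 329.3] [ 267  265  116  129 8165]
side green [358.4 284. ] [355 278   8  13  75]
side orange [341.6 281.2] [336 269  12  26 217]
scene orange [286.8 218.5] [283 207   8  22  81]
```

Call:
jog_arm --deltas '[{"claw": 0.4,"dx": 0,"dy": 0,"dz": 0,"twist": 4},{"claw": 0.5,"dx": 0,"dy": 0,"dz": 0,"twist": 7},{"claw": 0.55,"dx": 0,"dy": 0,"dz": 0,"twist": 7},{"claw": 0.58,"dx": 0,"dy": 0,"dz": 0,"twist": 7},{"claw": 0.58,"dx": 0,"dy": 0,"dz": 0,"twist": 7}]' --newtons 40

```text
clock: 35.5
ee_pos: [0.5729, -0.0493, 0.1013]
orientation: [[-0.179, 0.907, 0.38], [0.984, 0.158, 0.085], [0.017, 0.389, -0.921]]
wrist_force: [-6.5, -0.3, 6.8]
opening: 0.0366
finger_force: 23.4
```

Call:
jog_arm --deltas '[{"claw": 0.61,"dx": 0,"dy": -2.6,"dz": -0.7,"twist": 0},{"claw": 0.63,"dx": 0,"dy": -6.6,"dz": -1.8,"twist": 0},{"claw": 0.65,"dx": 0,"dy": -10.3,"dz": -2.8,"twist": 0},{"claw": 0.675,"dx": 0,"dy": -13.2,"dz": -3.6,"twist": 0},{"claw": 0.7,"dx": 0,"dy": -16.4,"dz": -4.4,"twist": 0}]'

```text
clock: 36.12
ee_pos: [0.5562, -0.0526, 0.1]
orientation: [[-0.18, 0.907, 0.38], [0.984, 0.159, 0.085], [0.016, 0.389, -0.921]]
wrist_force: [-8.9, -1.0, 9.0]
opening: 0.0259
finger_force: 16.5
```

```bash
python3 ch2.py
```

```text
t 36.275 rackxz -77.8 [ 0.5561 -0.0526  0.0998] open 0.0259 ff 15.5 F [-12.6  -1.6  13.3] q6 -35.86482274958495
[[-0.18, 0.907, 0.38], [0.984, 0.159, 0.085], [0.016, 0.389, -0.921]]
wrist green [614.2 159.7] [ 592  139   45   44 1583]
wrist green [591.1 225.9] [575 219  35  15 313]
wrist green [396.3 268. ] [ 375  224   44   91 2305]
wrist green [584.1 261.7] [568 242  32  40 884]
wrist orange [322.1 329.7] [ 287  263   74  126 6294]
side green [359.9 280.9] [356 274  10  15  92]
side orange [335.5 283.4] [329 273  14  23 171]
scene orange [289.4 218.9] [285 208   9  20  78]
```

Call:
jog_arm --deltas '[{"claw": 0.71,"dx": 0,"dy": -4,"dz": -2,"twist": 0},{"claw": 0.73,"dx": 0,"dy": -7,"dz": -3,"twist": 0},{"claw": 0.75,"dx": 0,"dy": -10,"dz": -4,"twist": 0},{"claw": 0.77,"dx": 0,"dy": -12,"dz": -4.5,"twist": 0},{"claw": 0.8,"dx": 0,"dy": -13,"dz": -5,"twist": 0}]' --newtons 60

```text
clock: 36.9
ee_pos: [0.5434, -0.0547, 0.0984]
orientation: [[-0.176, 0.907, 0.383], [0.984, 0.155, 0.085], [0.017, 0.392, -0.92]]
wrist_force: [0.7, 0.7, -0.9]
opening: 0.0194
finger_force: 58.6
```

```bash
python3 ch2.py
```

```text
t 37.05 rackxz -90.7 [ 0.5434 -0.0548  0.0985] open 0.0195 ff 58.6 F [-0.  -0.2  0.2] q6 -36.64809289990902
[[-0.176, 0.907, 0.383], [0.984, 0.155, 0.085], [0.017, 0.392, -0.92]]
wrist green [620.2 158.7] [ 599  138   41   43 1468]
wrist green [598.9 222.1] [582 214  38  18 433]
wrist green [387.6 239.8] [372 226  32  30 779]
wrist green [348.2 253.7] [333 238  32  32 781]
wrist green [591.4 259.4] [575 240  32  39 860]
wrist green [351.4 283.3] [341 274  22  24 320]
wrist green [402.7 301.3] [388 286  31  31 739]
wrist orange [321.1 327.5] [ 293  262   57  121 5767]
side green [345.4 288. ] [339 280  13  19 111]
side orange [331.1 285.1] [322 275  20  22 176]
scene green [283.2 226.2] [280 224  10   5  27]
scene green [273.1 228.3] [271 226   5   6  24]
scene orange [291.3 217.1] [285 203  14  24  87]
```

All four balls now show separately in the wrist view at pixels (388,240), (348,254), (351,283) and (403,301), and the scoop has tipped nose-up. I'll lift gently.

Call:
jog_arm --deltas '[{"claw": 0.8,"dx": 0,"dy": 1,"dz": -2,"twist": 0},{"claw": 0.8,"dx": 0,"dy": 3,"dz": -7,"twist": 0},{"claw": 0.8,"dx": 0,"dy": 6,"dz": -15,"twist": 0},{"claw": 0.8,"dx": 0,"dy": 10,"dz": -24,"twist": 0},{"claw": 0.8,"dx": 0,"dy": 13,"dz": -32,"twist": 0}]'

```text
clock: 37.67
ee_pos: [0.5434, -0.0556, 0.1343]
orientation: [[-0.176, 0.906, 0.384], [0.984, 0.155, 0.084], [0.017, 0.393, -0.92]]
wrist_force: [-0.1, -0.7, -2.6]
opening: 0.0191
finger_force: 58.6
```

```bash
python3 ch2.py
```

```text
t 37.825 rackxz -90.6 [ 0.5436 -0.0557  0.1342] open 0.0191 ff 58.7 F [-0.2  0.1 -2.7] q6 -35.241033712725034
[[-0.176, 0.906, 0.385], [0.984, 0.156, 0.084], [0.016, 0.393, -0.919]]
wrist green [587.1 156.2] [ 567  137   41   40 1325]
wrist green [553.4 210.1] [552 207   4   9  26]
wrist green [361.2 246.4] [ 333  226   59   45 1500]
wrist green [367.6 293.6] [341 276  48  40 809]
wrist orange [321.2 327.5] [ 293  262   57  121 5762]
side green [347.5 279.8] [340 270  18  20 140]
side orange [332.  275.8] [323 265  20  23 189]
scene green [280.3 219.5] [272 215  17  12  88]
scene orange [290.1 208.7] [285 194  13  25  87]
```

```bash
cat > tip.py <<'E'
from h import *
o=bot.get_obs();R=np.array(o['orientation']);p=np.array(o['ee_pos'])
def pts(t,R0=R):
    c,s=np.cos(np.radians(t)),np.sin(np.radians(t)); Rt=R0@np.array([[c,-s,0],[s,c,0],[0,0,1]])
    x,y,z=Rt.T; a=np.radians(12); f=np.cos(a)*y+np.sin(a)*z; n=-np.cos(a)*z+np.sin(a)*y; G=-18*z
    P=lambda u,v,w: G+(u+49.4)*f+v*x+(w-63.8)*n   # blade coords: u along from blade centre, v left, w above underside
    return f,x,n,P
if __name__=='__main__':
    T=np.array([527,-281.5])
    for t in (0,30,55,70,80,90,100,110,120,140):
        f,l,n,P=pts(t); cs=[P(39,33,0),P(39,-33,0),P(-39,33,0),P(-39,-33,0)]
        print(t,'fz',f[2].round(3),'lz',l[2].round(3),'nose',P(39,0,0).round(0),'exit',P(25,-22,0).round(0),'low',min(q[2] for q in cs).round(1),'corners',[q.round(0)[:2].tolist() for q in cs[:2]])
    f,l,n,P=pts(95); e=P(25,-15,0); print('TCP xy for t=95:',(T-e[:2])/1000)
    go([.5,-.1,.17])
E
python3 tip.py
```

```text
0 fz 0.194 lz 0.016 nose [ 90.  17. -29.] exit [ 81.  -7. -32.] low -44.6 corners [[85.0, 49.0], [96.0, -16.0]]
30 fz 0.134 lz 0.211 nose [ 88. -21. -33.] exit [ 68. -37. -40.] low -50.8 corners [[98.0, 10.0], [78.0, -52.0]]
55 fz 0.016 lz 0.332 nose [ 73. -47. -42.] exit [ 48. -53. -50.] low -54.4 corners [[94.0, -24.0], [52.0, -70.0]]
70 fz -0.075 lz 0.375 nose [ 59. -59. -49.] exit [ 34. -57. -56.] low -61.4 corners [[85.0, -43.0], [33.0, -74.0]]
80 fz -0.14 lz 0.39 nose [ 48. -64. -54.] exit [ 24. -58. -61.] low -66.8 corners [[77.0, -53.0], [20.0, -74.0]]
90 fz -0.207 lz 0.393 nose [ 37. -67. -59.] exit [ 14. -57. -65.] low -71.9 corners [[67.0, -62.0], [7.0, -72.0]]
100 fz -0.274 lz 0.385 nose [ 25. -68. -64.] exit [  4. -54. -69.] low -76.6 corners [[56.0, -68.0], [-5.0, -67.0]]
110 fz -0.338 lz 0.364 nose [ 14. -66. -69.] exit [ -6. -49. -72.] low -80.7 corners [[44.0, -73.0], [-17.0, -60.0]]
120 fz -0.397 lz 0.332 nose [  2. -63. -73.] exit [-14. -42. -75.] low -84.1 corners [[31.0, -75.0], [-27.0, -51.0]]
140 fz -0.496 lz 0.24 nose [-18. -50. -81.] exit [-27. -25. -79.] low -88.5 corners [[5.0, -71.0], [-42.0, -28.0]]
TCP xy for t=95: [ 0.51200534 -0.22634804]
to [0.5, -0.1, 0.17] -> [-35.4 -32.3 -53.4] twist 0 | now [ 0.5436 -0.0557  0.1342] yaw 9.7 tiltdeg [22.04  4.82] t 37.83 q [-17.3 -14.8 126.5  15.   48.9 -35.2]
```

Call:
jog_arm --deltas '[{"claw": 0.8,"dx": 0,"dy": -4,"dz": -9,"twist": 0},{"claw": 0.8,"dx": 0,"dy": -13,"dz": -27,"twist": 0},{"claw": 0.8,"dx": -1,"dy": -24,"dz": -48,"twist": 0},{"claw": 0.8,"dx": -6,"dy": -32,"dz": -64,"twist": 0},{"claw": 0.8,"dx": -18,"dy": -35,"dz": -71,"twist": 0}]'

```text
clock: 38.45
ee_pos: [0.4868, -0.085, 0.1851]
orientation: [[-0.177, 0.906, 0.384], [0.984, 0.156, 0.084], [0.016, 0.393, -0.919]]
wrist_force: [-0.3, -0.0, -2.2]
opening: 0.019
finger_force: 58.8
```

Call:
jog_arm --deltas '[{"claw": 0.8,"dx": -22,"dy": 0,"dz": 0,"twist": 4},{"claw": 0.8,"dx": -50,"dy": 0,"dz": 0,"twist": 11},{"claw": 0.8,"dx": -80,"dy": 0,"dz": 0,"twist": 20},{"claw": 0.8,"dx": -108,"dy": 0,"dz": -1,"twist": 29},{"claw": 0.8,"dx": -126,"dy": 1,"dz": -2,"twist": 37}]'

```text
clock: 39.08
ee_pos: [0.5094, -0.2105, 0.1837]
orientation: [[0.411, 0.828, 0.382], [0.877, -0.474, 0.084], [0.251, 0.3, -0.92]]
wrist_force: [0.2, 0.6, -2.1]
opening: 0.0192
finger_force: 58.8
```

```bash
python3 ch2.py | grep -v orange; python3 -c "
from h import *
go([.512,-.222,.167])
o=bot.get_obs();X=tri([]) if 0 else None"
```

```text
t 39.225 rackxz -151.0 [ 0.5094 -0.2096  0.1839] open 0.0194 ff 58.8 F [ 0.1 -0.2 -2.4] q6 -18.004085101557084
[[0.405, 0.83, 0.382], [0.88, -0.468, 0.085], [0.249, 0.302, -0.92]]
wrist green [365.9 269.8] [ 338  252   57   38 1417]
wrist green [374.4 297.6] [359 285  29  31 533]
side green [347.5 333.4] [344 330   8   8  51]
side green [351.3 339.3] [339 332  23  15 142]
scene green [258.7 174.1] [252 171  14   7  66]
to [0.512, -0.222, 0.167] -> [-14.    2.9  15.4] twist 0 | now [ 0.5094 -0.2096  0.1839] yaw -29.4 tiltdeg [21.9   4.86] t 39.23 q [-36.9 -14.6 121.3  20.2  59.5 -18. ]
```

Call:
jog_arm --deltas '[{"claw": 0.8,"dx": -4,"dy": 1,"dz": 4,"twist": 2},{"claw": 0.8,"dx": -9,"dy": 2,"dz": 9,"twist": 6},{"claw": 0.8,"dx": -13,"dy": 3,"dz": 14,"twist": 12},{"claw": 0.8,"dx": -14,"dy": 3,"dz": 15,"twist": 21},{"claw": 0.8,"dx": -14,"dy": 3,"dz": 15,"twist": 31}]'

```text
clock: 39.85
ee_pos: [0.5119, -0.2203, 0.1673]
orientation: [[0.777, 0.499, 0.382], [0.508, -0.857, 0.086], [0.37, 0.128, -0.92]]
wrist_force: [-0.4, -0.0, -1.7]
opening: 0.0194
finger_force: 58.8
```

Call:
jog_arm --deltas '[{"claw": 0.8,"dx": 0,"dy": 0,"dz": 0,"twist": 10},{"claw": 0.8,"dx": 0,"dy": 0,"dz": 0,"twist": 20},{"claw": 0.8,"dx": 0,"dy": 0,"dz": 0,"twist": 28},{"claw": 0.8,"dx": 0,"dy": 0,"dz": 0,"twist": 34},{"claw": 0.8,"dx": 0,"dy": 0,"dz": 0,"twist": 38}]'

```text
clock: 40.48
ee_pos: [0.5121, -0.2203, 0.1677]
orientation: [[0.92, -0.082, 0.383], [-0.124, -0.989, 0.085], [0.372, -0.126, -0.92]]
wrist_force: [0.1, 0.3, -1.6]
opening: 0.0197
finger_force: 58.9
```

```bash
python3 ch2.py | grep -v orange; sed -i 's/^    for t in .*/    for t in (0,20,40,60):/' tip.py; python3 tip.py
```

```text
t 40.625 rackxz -150.2 [ 0.5122 -0.2206  0.1679] open 0.0195 ff 59.0 F [ 0.4  0.4 -2.4] q6 49.117708848030055
[[0.92, -0.079, 0.383], [-0.12, -0.989, 0.085], [0.372, -0.124, -0.92]]
wrist green [456.5 260.5] [445 251  24  20 380]
wrist green [407.3 298.8] [392 284  31  30 713]
wrist green [445.2 314.2] [ 430  290   32   48 1067]
side green [332.6 375.1] [329 371   8   9  57]
side green [329.6 392.2] [326 388   8   9  57]
side green [337.4 400.7] [335 399   6   4  14]
scene green [263.5 184.2] [262 183   4   4  13]
scene green [256.2 189. ] [251 187  11   6  39]
0 fz -0.313 lz 0.372 nose [ 18. -67. -67.] exit [ -2. -51. -71.] low -79.1 corners [[49.0, -71.0], [-12.0, -63.0]]
20 fz -0.43 lz 0.307 nose [ -4. -60. -76.] exit [-19. -38. -76.] low -85.8 corners [[23.0, -75.0], [-32.0, -45.0]]
40 fz -0.518 lz 0.205 nose [-24. -44. -82.] exit [-30. -19. -79.] low -89.0 corners [[-2.0, -68.0], [-45.0, -20.0]]
60 fz -0.567 lz 0.078 nose [-37. -23. -86.] exit [-35.   2. -80.] low -88.5 corners [[-24.0, -53.0], [-50.0, 7.0]]
TCP xy for t=95: [ 0.55583788 -0.31347056]
to [0.5, -0.1, 0.17] -> [ -24.9 -118.6    3.6] twist 0 | now [ 0.5122 -0.2206  0.1679] yaw -94.6 tiltdeg [21.94  4.87] t 40.62 q [-37.8 -12.6 121.2  20.9  57.9  49.1]
```

Call:
jog_arm --deltas '[{"claw": 0.8,"dx": 0,"dy": 0,"dz": 0,"twist": 0},{"claw": 0.8,"dx": 5,"dy": 1,"dz": 0,"twist": 6},{"claw": 0.8,"dx": 10,"dy": 2,"dz": -1,"twist": 12},{"claw": 0.8,"dx": 14,"dy": 3,"dz": -1,"twist": 18},{"claw": 0.8,"dx": 14,"dy": 3,"dz": -1,"twist": 20}]'

```text
clock: 41.25
ee_pos: [0.5247, -0.2259, 0.174]
orientation: [[0.837, -0.39, 0.383], [-0.453, -0.888, 0.085], [0.307, -0.244, -0.92]]
wrist_force: [0.1, -0.2, -2.3]
opening: 0.0195
finger_force: 58.9
```

```bash
cat > balls.py <<'E'
from h import *
for n in ('wrist','side','scene'):
    c=cam(n); m=cv2.inRange(cv2.cvtColor(c['img'],cv2.COLOR_BGR2HSV),(40,80,40),(85,255,255)); k,l,s,ce=cv2.connectedComponentsWithStats(m)
    for i in range(1,k):
        P=onz(c,*ce[i],.015)
        if s[i][4]>5 and .35<P[0]<.8 and -.5<P[1]<.15: print(n,ce[i].round(1),s[i],'@z15',P[:2].round(3),'d_tub',round(float(np.hypot(P[0]-.527,P[1]+.2815)),3))
E
python3 balls.py; python3 tip.py|tail -1
```

```text
wrist [411.8 203. ] [402 194  21  17 292] @z15 [ 0.566 -0.297] d_tub 0.042
wrist [461.3 223.1] [450 213  24  21 395] @z15 [ 0.531 -0.328] d_tub 0.047
wrist [469.6 250.5] [458 240  24  22 411] @z15 [ 0.506 -0.324] d_tub 0.048
wrist [461.3 278.1] [450 268  24  21 399] @z15 [ 0.486 -0.308] d_tub 0.048
side [362.9 393.2] [360 389   7   9  48] @z15 [ 0.564 -0.294] d_tub 0.04
scene [258.5 187.1] [256 185   6   5  17] @z15 [ 0.506 -0.327] d_tub 0.05
scene [265.5 187.3] [264 186   4   4  14] @z15 [ 0.486 -0.31 ] d_tub 0.05
scene [252.2 189.5] [250 188   5   4  18] @z15 [ 0.53  -0.329] d_tub 0.048
to [0.5, -0.1, 0.17] -> [ -78.3 -101.4    4.7] twist 0 | now [ 0.5243 -0.2258  0.1736] yaw -113.7 tiltdeg [21.93  4.86] t 41.4 q [-37.4 -11.1 119.4  20.7  58.1  69.7]
```

All four balls lie in the tub: about 47 mm from its centre at floor height, and the wrist and scene views agree. Next I'll put the scoop back on the bench.

Call:
jog_arm --deltas '[{"claw": 0.8,"dx": -5,"dy": -4,"dz": -12,"twist": -8},{"claw": 0.8,"dx": -13,"dy": -10,"dz": -28,"twist": -18},{"claw": 0.8,"dx": -21,"dy": -17,"dz": -44,"twist": -28},{"claw": 0.8,"dx": -27,"dy": -22,"dz": -56,"twist": -38},{"claw": 0.8,"dx": -30,"dy": -24,"dz": -63,"twist": -48}]'

```text
clock: 42.02
ee_pos: [0.4842, -0.1961, 0.2291]
orientation: [[0.848, 0.367, 0.384], [0.363, -0.928, 0.084], [0.387, 0.068, -0.92]]
wrist_force: [-0.4, -0.4, -1.6]
opening: 0.0195
finger_force: 59.0
```

```bash
python3 -c "
from h import *
go([.45,.0,.22],9.7)"
```

```text
to [0.45, 0.0, 0.22] -> [  38.7 -195.1   11.7] twist -78.1 | now [ 0.4842 -0.1961  0.2291] yaw -68.4 tiltdeg [21.98  4.82] t 42.02 q [-37.4 -21.1 121.8  19.3  65.2  24.2]
```

Call:
jog_arm --deltas '[{"claw": 0.8,"dx": 8,"dy": -40,"dz": 2,"twist": -10},{"claw": 0.8,"dx": 18,"dy": -90,"dz": 5,"twist": -20},{"claw": 0.8,"dx": 28,"dy": -140,"dz": 8,"twist": -30},{"claw": 0.8,"dx": 36,"dy": -180,"dz": 10,"twist": -40},{"claw": 0.8,"dx": 39,"dy": -195,"dz": 12,"twist": -50}]'

```text
clock: 42.65
ee_pos: [0.4512, 0.0021, 0.2197]
orientation: [[0.261, 0.886, 0.383], [0.945, -0.316, 0.086], [0.197, 0.34, -0.92]]
wrist_force: [0.5, 0.3, -0.9]
opening: 0.0195
finger_force: 59.5
```

```bash
python3 -c "
from h import *
go([.44,.10,.12],9.7);go([.44,.10,.065],9.7)"
```

```text
to [0.44, 0.1, 0.12] -> [ 69.9 -74.7  95.8] twist -29.3 | now [0.4512 0.0021 0.2197] yaw -19.6 tiltdeg [21.96  4.93] t 42.65 q [-12.7 -36.  132.2  10.9  63.1   1.6]
to [0.44, 0.1, 0.065] -> [ 59.1 -93.4 146.4] twist -29.3 | now [0.4512 0.0021 0.2197] yaw -19.6 tiltdeg [21.96  4.93] t 42.65 q [-12.7 -36.  132.2  10.9  63.1   1.6]
```

Call:
jog_arm --deltas '[{"claw": 0.8,"dx": 15,"dy": -16,"dz": 20,"twist": -9},{"claw": 0.8,"dx": 32,"dy": -34,"dz": 44,"twist": -18},{"claw": 0.8,"dx": 50,"dy": -54,"dz": 68,"twist": -26},{"claw": 0.8,"dx": 63,"dy": -67,"dz": 86,"twist": -29.3},{"claw": 0.8,"dx": 70,"dy": -75,"dz": 96,"twist": -29.3}]'

```text
clock: 43.28
ee_pos: [0.4404, 0.0993, 0.1187]
orientation: [[-0.198, 0.903, 0.381], [0.98, 0.179, 0.085], [0.009, 0.39, -0.921]]
wrist_force: [0.3, 0.4, -1.2]
opening: 0.0194
finger_force: 59.4
```

```bash
python3 -c "
from h import *
go([.44,.10,.06],9.7);go([.44,.10,.045],9.7)"; python3 tip.py | head -1
```

```text
to [0.44, 0.1, 0.06] -> [  0.3 -23.2  54. ] twist 1.5 | now [0.4404 0.0993 0.1187] yaw 11.2 tiltdeg [21.84  4.88] t 43.27 q [  3.7 -31.  139.1   4.6  49.2  -9.9]
to [0.44, 0.1, 0.045] -> [  0.2 -29.   67.8] twist 1.5 | now [0.4404 0.0993 0.1187] yaw 11.2 tiltdeg [21.84  4.88] t 43.27 q [  3.7 -31.  139.1   4.6  49.2  -9.9]
0 fz 0.191 lz 0.009 nose [ 90.  18. -29.] exit [ 81.  -6. -32.] low -44.4 corners [[84.0, 51.0], [97.0, -14.0]]
```

Call:
jog_arm --deltas '[{"claw": 0.8,"dx": 0,"dy": -8,"dz": 18,"twist": 0},{"claw": 0.8,"dx": 0,"dy": -17,"dz": 40,"twist": 0},{"claw": 0.8,"dx": 0,"dy": -23,"dz": 55,"twist": 0},{"claw": 0.8,"dx": 0,"dy": -26,"dz": 61,"twist": 0},{"claw": 0.8,"dx": 0,"dy": -27,"dz": 64,"twist": 0}]'

```text
clock: 43.9
ee_pos: [0.4419, 0.0989, 0.051]
orientation: [[-0.196, 0.902, 0.384], [0.981, 0.177, 0.085], [0.008, 0.393, -0.92]]
wrist_force: [0.0, 0.1, -1.4]
opening: 0.0194
finger_force: 59.3
```

Call:
jog_arm --deltas '[{"claw": 0.8,"dx": 0,"dy": -0.8,"dz": 1.8,"twist": 0},{"claw": 0.8,"dx": 0,"dy": -1.2,"dz": 2.8,"twist": 0},{"claw": 0.8,"dx": 0,"dy": -1.6,"dz": 3.7,"twist": 0},{"claw": 0.8,"dx": 0,"dy": -1.9,"dz": 4.6,"twist": 0},{"claw": 0.8,"dx": 0,"dy": -2.2,"dz": 5,"twist": 0}]'

```text
clock: 44.52
ee_pos: [0.4415, 0.0991, 0.0453]
orientation: [[-0.197, 0.903, 0.383], [0.98, 0.178, 0.085], [0.008, 0.392, -0.92]]
wrist_force: [-0.4, 0.3, -1.1]
opening: 0.0193
finger_force: 59.3
```

Call:
jog_arm --deltas '[{"claw": 0.8,"dx": 0,"dy": -0.5,"dz": 1,"twist": 0},{"claw": 0.8,"dx": 0,"dy": -0.9,"dz": 2,"twist": 0},{"claw": 0.75,"dx": 0,"dy": -0.9,"dz": 2,"twist": 0},{"claw": 0.72,"dx": 0,"dy": -0.9,"dz": 2,"twist": 0},{"claw": 0.68,"dx": 0,"dy": -0.9,"dz": 2,"twist": 0}]'

```text
clock: 45.15
ee_pos: [0.4417, 0.0992, 0.0433]
orientation: [[-0.197, 0.902, 0.383], [0.98, 0.178, 0.085], [0.008, 0.393, -0.92]]
wrist_force: [0.1, 0.3, 0.0]
opening: 0.0273
finger_force: 0.2
```

Call:
jog_arm --deltas '[{"claw": 0.64,"dx": 0,"dy": 0,"dz": 0,"twist": 0},{"claw": 0.58,"dx": 0,"dy": 0,"dz": 0,"twist": 0},{"claw": 0.5,"dx": 0,"dy": 0,"dz": 0,"twist": 0},{"claw": 0.3,"dx": 0,"dy": 0,"dz": 0,"twist": 0},{"claw": 0.2,"dx": 0,"dy": 0,"dz": 0,"twist": 0}]'

```text
clock: 45.78
ee_pos: [0.4413, 0.0991, 0.0429]
orientation: [[-0.197, 0.903, 0.383], [0.98, 0.178, 0.085], [0.008, 0.392, -0.92]]
wrist_force: [0.3, -0.4, 0.0]
opening: 0.068
finger_force: 0.0
```

```bash
cat > sc.py <<'E'
from h import *
o=bot.get_obs();print(o['clock'],np.round(o['ee_pos'],4),o['opening'],np.round(o['wrist_force'],1))
W=cam('wrist');D=cam('side');S=cam('scene')
for n,c in (('wrist',W),('side',D),('scene',S)):
    for col,lo,hi in (('orange',(5,130,60),(18,255,255)),('white',(0,0,150),(180,45,255))):
        m=cv2.inRange(cv2.cvtColor(c['img'],cv2.COLOR_BGR2HSV),lo,hi); k,l,s,ce=cv2.connectedComponentsWithStats(m)
        for i in range(1,k):
            P=onz(c,*ce[i],.002)
            if s[i][4]>30 and .35<P[0]<.7 and -.02<P[1]<.22: 
                q=np.vstack(cv2.findContours((l==i).astype(np.uint8),0,1)[0])[:,0]; Z=np.array([onz(c,*map(float,v),.002)[:2]*1000 for v in q],np.float32); print(n,col,ce[i].round(1),s[i],P[:2].round(3),np.round(cv2.minAreaRect(Z)[0],0),np.round(cv2.minAreaRect(Z)[1],0))
E
python3 sc.py
```

```text
45.775 [0.4413 0.0991 0.0429] 0.0680308692759659 [ 0.3 -0.4  0. ]
wrist orange [353.9 324.8] [ 312  262   87  122 6582] [0.491 0.06 ] [498.  60.] [ 50. 121.]
wrist white [387.4 250.9] [ 337  206   88   96 5137] [0.505 0.115] [501. 109.] [66. 67.]
wrist white [390.8 317.2] [386 315  10   5  34] [0.521 0.065] [521.  65.] [8. 3.]
side orange [287.  255.6] [281 245  13  23 134] [0.451 0.15 ] [451. 149.] [18. 86.]
side white [276.2 255.9] [268 245  19  21 214] [0.42  0.154] [418. 153.] [42. 80.]
side white [382.2 279.7] [376 277  13   6  37] [0.697 0.02 ] [697.  20.] [36.  9.]
scene orange [345.1 243.6] [340 231  12  23  77] [0.424 0.069] [418.  63.] [99. 22.]
scene white [298.  311.5] [     0     95    640    385 146007] [0.695 0.192] [562. -28.] [1537. 2075.]
```

Call:
jog_arm --deltas '[{"claw": 0,"dx": 0,"dy": 0,"dz": 0,"twist": 0},{"claw": 0,"dx": 0,"dy": 0,"dz": -15,"twist": 0},{"claw": 0,"dx": 0,"dy": 0,"dz": -50,"twist": 0},{"claw": 0,"dx": 0,"dy": 0,"dz": -100,"twist": 0},{"claw": 0,"dx": 0,"dy": 0,"dz": -150,"twist": 0}]'

```text
clock: 46.55
ee_pos: [0.3831, 0.0863, 0.1821]
orientation: [[-0.197, 0.903, 0.383], [0.98, 0.178, 0.085], [0.008, 0.392, -0.92]]
wrist_force: [0.9, -1.0, -0.5]
opening: 0.0854
finger_force: 0.0
```

```bash
python3 sc.py; python3 balls.py; python3 - <<'E'
from h import *
S=cam('scene');D=cam('side'); pts={}
for n,c in (('S',S),('D',D)):
    m=cv2.inRange(cv2.cvtColor(c['img'],cv2.COLOR_BGR2HSV),(20,110,50),(32,255,255)); k,l,s,ce=cv2.connectedComponentsWithStats(m)
    for i in range(1,k):
        if s[i][4]>15: 
            P=onz(c,*ce[i],.0725)
            if .44<P[0]<.56 and -.12<P[1]<0: print(n,ce[i],s[i]); pts[n]=(c,*ce[i])
            elif P[1]<-.3: print('lid',n,onz(c,*ce[i],.01))
print(proj(D,rk(-.140,0,.0725)),proj(S,rk(-.140,0,.0725)))
if len(pts)==2: X=tri(list(pts.values())); r=X-rk(0,0,.035); print(X,np.degrees(np.arctan2(-(r@Xr),r[2])))
a=cv2.resize(S['img'][150:330,200:440],(480,360),interpolation=2);b=cv2.resize(D['img'][190:490,250:450],(320,480),interpolation=2)
cv2.imwrite('pics/fin.png',np.hstack([cv2.copyMakeBorder(a,0,120,0,0,0),b]))
E
```

```text
46.55 [0.3831 0.0863 0.1821] 0.08540869974144652 [ 0.9 -1.  -0.5]
wrist orange [335.9 228.5] [ 317  208   40   42 1140] [0.478 0.086] [478.  84.] [34. 67.]
wrist white [361.4 205. ] [ 331  178   55   61 2358] [0.504 0.115] [501. 109.] [66. 67.]
wrist white [363.  243.7] [357 242  13   4  34] [0.517 0.071] [517.  71.] [16.  3.]
side orange [287.  255.5] [280 245  14  23 134] [0.451 0.151] [452. 149.] [20. 84.]
side white [382.2 279.7] [376 277  13   6  37] [0.697 0.02 ] [697.  20.] [36.  9.]
scene orange [345.1 241. ] [340 230  12  24 148] [0.417 0.061] [417.  62.] [103.  24.]
scene white [298.1 311.7] [     0     95    640    385 146024] [0.695 0.193] [564. -28.] [1534. 2075.]
side [362.6 393. ] [359 389   8   9  52] @z15 [ 0.564 -0.293] d_tub 0.039
scene [258.8 187.4] [257 186   5   4  16] @z15 [ 0.506 -0.325] d_tub 0.048
scene [265.8 187.4] [264 186   5   4  16] @z15 [ 0.486 -0.309] d_tub 0.05
scene [252.3 189.6] [250 188   5   5  19] @z15 [ 0.531 -0.329] d_tub 0.047
lid S [-1.48370352 -0.88739268  0.01      ]
lid S [ 0.49427942 -0.44551358  0.01      ]
S [302.36585366 214.31707317] [299 211   8   9  41]
D [313.59259259 299.28395062] [309 294  10  12  81]
lid D [ 0.49190543 -0.42509684  0.01      ]
[314.934699   299.22678229] [302.47200859 214.60871102]
[ 0.49290484 -0.0641593   0.07280557] 75.0921510143875
```

View pics/fin.png

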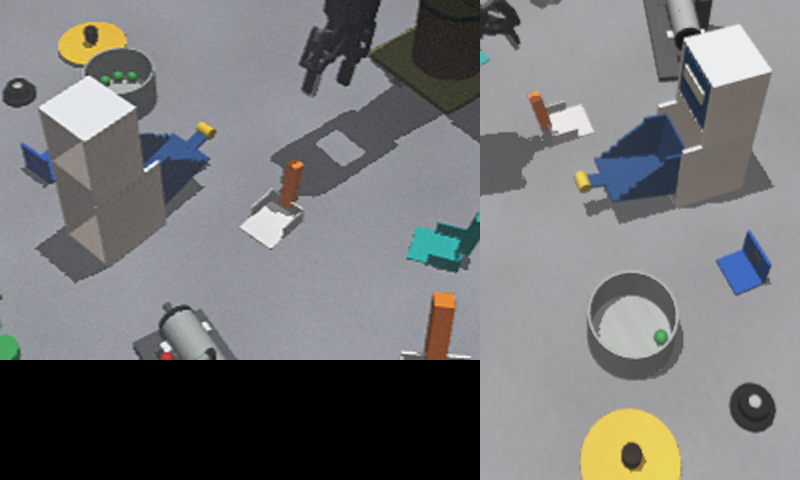

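The picture shows the lid flat beside the tub, with balls in the tub at (105–132,78) in the scene crop and at (660,338) in the side crop. The bin is open at 75.1°, the scoop lies flat with its handle at (291,185), and the bystanders haven't moved. Nothing touches the arm, so I'm handing in.

```bash
python3 -c "
from station import bot
print(bot.sign_off())"
```

```text
the job is handed in; nothing more can be done
None
```

The job is done and handed in at about 47 s: all four balls are in the tub, the lid is flat on the bench beside it, the bin is open at its 75° stop, the scoop is flat on the bench, and the bracket, flange and clamp jig were left alone.

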